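Warming plate off, then serve the roll with tongs

TASK

On the serving table in the delivery van, first turn the warming plate's thermostat knob fully anticlockwise to its end stop (off). Then pick up the sprung tongs, close their tips on the light golden roll with the pale cross on top and lift it about 10 cm clear of the plate; never touch either roll with the robot itself and leave the dark rye roll, the blue mug and the red-capped jam jar where they are. The program finishes while still holding the roll up, steady, in the squeezed tongs.

Things in the scene. Friction and masses are not known exactly. Their poses are not given: they have to be found in the camera images.
- warmer: fixed white warming plate, 260 (own x) by 380 mm (own y), flat rimless top 50 mm above the table. Origin: centre of its underside, z up. Steel hot surface at own y -185 to +85 mm; grey strip with the thermostat knob (at own x -30, y +145 mm) beside it. Two rolls stand on the steel about 130 mm apart along y, either one in either place
- thermostat (a joint): angle of the thermostat knob about its vertical axis, rad: 0 at the off end stop, grows clockwise seen from above (up to 4.0), so turn it anticlockwise to reach 0. It starts 0.6 to 1.3 rad from off and stays where it is left; about 0.03 N m turns it
- thermostat_grip (a point): on the black knob's vertical axis, at gripping height, 37 mm above the plate's top. Disc of 44 mm diameter with an upright bar grip 42 mm long, 14 mm thick, 12 to 44 mm above the plate's top. This frame turns with the knob: the bar lies along its x, the white pointer line is at its -x end. At off the pointer points along the plate's own -x, at the single white dot
- tongs: loose steel spring tongs with black grips, 120 g, 245 mm long, standing level on the table on hinge foot (36 mm diameter) and two tips. Origin: under the hinge, at the foot's underside; own x from hinge to tips along the middle, z up; two mirrored arms at +y and -y swing level about the hinge. Arms: upright faces 30 to 50 mm above the underside, 6 mm thick
- tongs_grip (a point): midway between the black grips: 100 mm from the hinge along the tongs' x, 40 mm above their underside. Squeeze the arms here, across the tongs' y, from above. Open, they are 62 mm wide over the outside here; the black faces (60 to 140 mm from the hinge) become parallel, 44 mm over the outside, when the tips are closed on the roll
- tongs_tip (a point): midway between the tips, where the roll's middle belongs: 200 mm from the hinge along the tongs' x, 13 mm above their underside. Tips: upright plates 0 to 26 mm above the underside, 175 to 225 mm from the hinge, 4 mm thick, 90 mm apart inside when open; each mm off the width at the grips takes about 2 mm off this gap
- tongs_left (a joint): closing angle of the +y arm, rad; the other arm mirrors it. 0 open, about 0.09 when closed on the roll, 0.2 fully shut. A spring holds the arms open: squeezing takes about 4 N at the grips to begin and 7 N when closed on the roll; they open again when released
- roll: the light golden round bread roll with a pale cross cut on top: 54 mm diameter, 38 mm high, about 45 g, stiff, loose on the steel of the plate. Origin: centre of its underside, z up
- roll_center (a point): middle of the golden roll, 16 mm above its underside
- rye_roll: dark brown round roll with pale seeds, 58 mm diameter, 38 mm high, loose on the plate: not wanted, to be left there. Origin: centre of its underside
- mug: blue mug, 80 mm diameter, 90 mm high, on the robot's left, bystander. Origin: centre of its underside
- jam_jar: jam jar with red cap, 66 mm diameter, 85 mm high, on the robot's right, bystander. Origin: centre of its underside
Not all that is in view belongs to the job. Of the things like the roll, leave any that is green, pink or purple; of the rest the larger one is meant.

How it is judged:
By the outcome, as a careful person would: the job done as asked, in the order asked, and still so for the second after the job is handed in, while the arm keeps its last pose, push and grip.
It also fails if it takes over 58 s, if anything falls off the work surface, if the arm or the gripper's body presses on something with over 40 N, if the wrist force passes 120 N, or if a joint passes its speed limit or range.

ROBOT

A 6-joint arm with a two-finger parallel gripper is mounted at the origin on the work surface. World frame = base frame: x ahead of the robot, y to its left, z up, the work surface at z = 0. Lengths are in mm, angles in rad, forces in N, time in s.
With the tool pointing down it reaches from about 250 to 775 mm from the base axis. Payload 8.9 kg.
Tool frame: the origin (TCP) lies midway between the tips of the shut fingers; the grasp point (between the pads) lies grasp_offset behind it (grasp_offset is the distance from the TCP to the grasp point, in mm); z points along the fingers, y is the direction in which the jaws open and shut (so a half turn about z gives the same grasp; the last joint's range is limited). The gripper opens to 85 mm and grips with 20 to 120 N. Pads are 22 mm wide; open, the fingers measure 114 mm over their backs; the gripper's body (76 mm by 85 mm) begins 54 mm behind the grasp point. The pads swing forward as they close: fully open they stand 13 mm farther back than shut.
Start: joints at [-1.476, 0.291, -0.153, 1.127, 0, 1.431], TCP at [121.632, -510.715, 195.105] pointing down, gripper open.
Joint ranges: [-2.52, 2.52], [-0.91, 1.74], [-1.3, 1.37], [-1.96, 2.02], [-1.52, 1.47], [-3.14, 3.14]. Speed limits (rad/s): [2.22, 2.22, 2.79, 3.14, 3.14, 3.14].

INTERFACE

Orientations are given as a 3x3 rotation matrix whose columns are the frame's x, y, z axes.
In Python, from bench import observe, capture, job_done, grasp_offset gives the robot as it stands. The module is installed in compiled form; this text tells all that it offers.
- The arm moves only by the shell command python3 -m pendant 'ROWS' [FORCE]. ROWS is JSON, a list of rows, each an object of numbers: "tx", "ty", "tz": the shift along the tool's x, y, z in mm; "rx", "ry", "rz": the turn, a rotation vector about the tool's x, y, z in degrees; "gripper": the opening, from -1 (shut) to 1 (fully open). A call has 1 to 10 rows; each row shifts and turns the commanded pose from where the row before left it, along the tool's axes as they then stand; what a row does not reach is not made up. A row lasts 1/10 s, in which the tool goes at most 50 mm and 8.59 degrees, less where a joint would pass 70% of its speed; a pose out of reach is approached as far as the arm can. A call is refused whole if a number of a shift passes 50 or a number of a turn 8.59, either way. A call with a gripper value outside its range is refused whole. The fingers move at their own pace and stop on an object; FORCE is the grip in N (left out, the last holds). Time passes only in rows, so rows that do not move let the fingers close. It gives the time, the measured TCP pose, the force and the opening at its end, in the units of the state.
- observe(): the state, without advancing time (a new reading comes with each control period).
- capture(name): name is "side" or "top"; returns a dict with "image" (480x640x3 uint8, red, green, blue), "range_z" (480x640 float32, mm along the optical axis (not along the pixel's ray), 0 where there is no reading), "intrinsics" (3x3 intrinsics, pixels), "k1" (the pictures are not rectified: a ray, as slopes to the right and down, at radius r is drawn at 1 + k1 r^2 times it, then the intrinsics apply), "extrinsics" (4x4, takes a point from camera to world coordinates). Camera axes: x right, y down, z forward; pixel columns grow to the right and rows downward; lengths in mm; the calibration is good to about 2 mm. A picture is of the moment at which its call begins.
- job_done(): hands the job in, once; it reports no verdict.
The state is a dict: "time": time; "q": joint angles; "joint_velocities": joint speeds; "effort": joint torques, N m; "tool_pos": TCP position; "orientation": TCP orientation; "wrist_force": force on the tool from outside, world axes, zero at the start; "ft_torque": the same for the moment, N m; "gripper_width": opening from 0.0 (shut) to 1.0 (fully open).
Only numpy, scipy, OpenCV 4.12 (cv2) and the standard library are available. Lean on these libraries where they do the work, as an engineer would, in place of code of your own. Each camera call takes 0.05 s, during which the arm holds its last target.

## Working session

There is one attempt and no reset: what is moved stays moved. The work goes in short steps, Python scripts to look and compute and a shell command to move; the robot and the scene stay as the last step left them, time stands still between calls to the robot, and variables do not carry over. Pictures are saved under pics/ and viewed, and the job is handed in when it is done.

```bash
mkdir -p pics; cat > h.py <<'E'
import numpy as np, cv2
from bench import observe, capture, job_done, grasp_offset
def px2w(c,u,v,z=None):
    K=np.array(c["intrinsics"]);k1=c["k1"];T=np.array(c["extrinsics"])
    p=cv2.undistortPoints(np.array([[[u,v]]],float),K,np.array([k1,0,0,0],float))[0,0]
    if z is None:
        d=float(c["range_z"][int(round(v)),int(round(u))]); return (T@np.array([p[0]*d,p[1]*d,d,1]))[:3]
    r=T[:3,:3]@np.array([p[0],p[1],1]); o=T[:3,3]; return o+r*(z-o[2])/r[2]
def cloud(c):
    K=np.array(c["intrinsics"]);T=np.array(c["extrinsics"])
    uu,vv=np.meshgrid(np.arange(640),np.arange(480))
    p=cv2.undistortPoints(np.stack([uu,vv],-1).reshape(-1,1,2).astype(float),K,np.array([c["k1"],0,0,0],float)).reshape(480,640,2)
    d=c["range_z"]; P=np.stack([p[...,0]*d,p[...,1]*d,d],-1)
    P=P@T[:3,:3].T+T[:3,3]; P[d==0]=np.nan; return P
def save(c,n): cv2.imwrite("pics/"+n,c["image"][...,::-1])
E
python3 - <<'E'
from h import *
s=observe();print(s,grasp_offset)
for n in("top","side"):
    c=capture(n);save(c,n+"0.png");np.savez(n+"0.npz",**c);print(n,c["intrinsics"],c["k1"],c["extrinsics"])
E
```

```text
{'time': 0.0, 'q': array([-1.47631671e+00,  2.91260945e-01, -1.54127361e-01,  1.12669429e+00,
       -5.48324708e-06,  1.43150579e+00]), 'joint_velocities': array([ 0.00046016,  0.00083193, -0.00010087, -0.00076133, -0.00029575,
        0.0009312 ]), 'effort': array([-5.47982145e-04, -5.37145829e+01,  3.31368649e+01,  1.60252769e-02,
       -3.14344861e-04, -6.64563061e-06]), 'tool_pos': array([ 121.57522817, -510.23364936,  194.54199162]), 'orientation': array([[ 9.72799977e-01,  2.31646687e-01, -1.26804414e-04],
       [ 2.31646657e-01, -9.72799151e-01,  1.28001657e-03],
       [ 1.73156373e-04, -1.27457391e-03, -9.99999173e-01]]), 'wrist_force': array([-0.29116551, -0.36683268,  1.23301133]), 'ft_torque': array([-0.00780827,  0.03083904,  0.0268107 ]), 'gripper_width': 1.005077437649042} 18.700000000000003
top [[577.58051159   0.         315.46304888]
 [  0.         577.58051159 244.22209755]
 [  0.           0.           1.        ]] -0.10112881142461538 [[ 6.19916398e-03 -9.95052956e-01  9.91523342e-02  3.84400424e+02]
 [-9.99943807e-01 -5.31568800e-03  9.17199356e-03 -7.78395177e+00]
 [-8.59955643e-03 -9.92036212e-02 -9.95029994e-01  1.51835507e+03]
 [ 0.00000000e+00  0.00000000e+00  0.00000000e+00  1.00000000e+00]]
side [[596.37641457   0.         321.67318514]
 [  0.         596.37641457 237.52023232]
 [  0.           0.           1.        ]] 0.03662460643521791 [[-9.01691085e-01 -2.57140996e-01  3.47608539e-01  6.30463153e+01]
 [-4.31802283e-01  5.77101718e-01 -6.93181358e-01  9.28041711e+02]
 [-2.23601401e-02 -7.75133612e-01 -6.31401543e-01  9.35954996e+02]
 [ 0.00000000e+00  0.00000000e+00  0.00000000e+00  1.00000000e+00]]
```

View pics/top0.png

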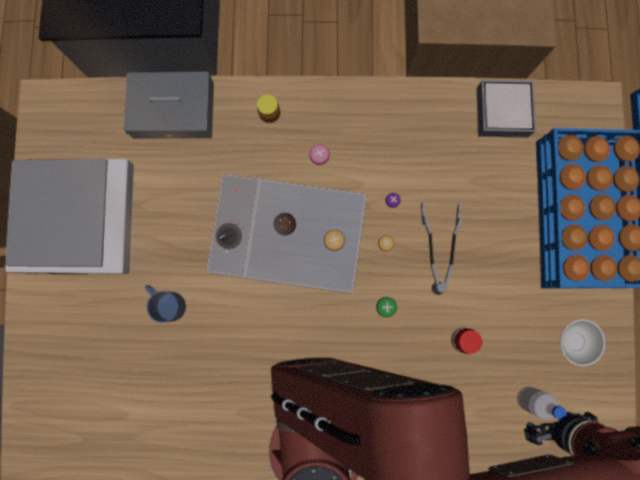

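View pics/side0.png

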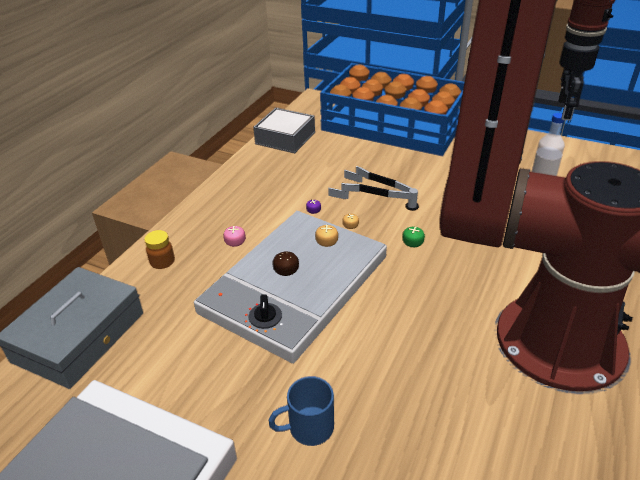

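The top view shows the knob at about (229,236), the rye roll at (285,224) and the golden roll at (334,240). A small golden decoy sits on the table at (386,243). The tongs' hinge is at (439,287), with tips at (422,205) and (460,207). I'll enlarge these areas and measure them.

```bash
cat > m.py <<'E'
from h import *
import sys
for n in("top","side"):
    c=dict(np.load(n+"0.npz")); P=cloud(c)
    im=c["image"]; 
    if n=="top":
        a=cv2.resize(im[170:300,200:365],(800,630)[:2],interpolation=cv2.INTER_CUBIC)[:600]
        cv2.imwrite("pics/t_plate.png",cv2.resize(im[170:294,200:365],None,fx=4.8,fy=4.8,interpolation=3)[...,::-1])
        cv2.imwrite("pics/t_tongs.png",cv2.resize(im[190:305,400:490],None,fx=5,fy=5,interpolation=3)[...,::-1])
    else:
        cv2.imwrite("pics/s_plate.png",cv2.resize(im[200:360,190:390],None,fx=3.7,fy=3.7,interpolation=3)[...,::-1])
    hsv=cv2.cvtColor(im,cv2.COLOR_RGB2HSV)
    # plate top
    m=(abs(P[...,2]-50)<6)
    roi=np.zeros_like(m)
    if n=="top": roi[165:305,195:375]=1
    else: roi[200:365,190:395]=1
    m&=roi
    q=P[m]; print(n,"plate z",np.median(q[:,2]),len(q))
    r=cv2.minAreaRect(q[:,:2].astype(np.float32)); print(r,cv2.boxPoints(r).round(1).tolist())
    # rolls/knob: height above 60
    h=((P[...,2]>64)&(P[...,2]<110)&roi).astype(np.uint8)
    k,l,st,ce=cv2.connectedComponentsWithStats(h)
    for i in range(1,k):
        if st[i,4]<15: continue
        q=P[l==i]; (cx,cy),rad=cv2.minEnclosingCircle(q[:,:2].astype(np.float32))
        print("blob px",ce[i].round(1),st[i,4],"med",np.median(q,0).round(1),"circ",round(cx,1),round(cy,1),round(rad,1),"zmax",q[:,2].max().round(1))
E
python3 m.py
```

```text
top plate z 50.49826765352964 12545
((560.6165771484375, 81.12760925292969), (380.65252685546875, 260.03009033203125), 82.20993041992188) [[406.0, -89.80000305175781], [663.5999755859375, -125.0999984741211], [715.2000122070312, 252.10000610351562], [457.6000061035156, 287.29998779296875]]
blob px [284.5 223.9] 410 med [577.7  84.   83.6] circ 580.3 84.2 29.0 zmax 94.6
blob px [227.1 235.3] 193 med [548.3 227.8  86.1] circ 550.2 228.4 21.5 zmax 101.2
blob px [333.9 240.1] 357 med [537.8 -40.7  83.1] circ 539.4 -40.7 26.9 zmax 95.1
side plate z 49.413962028418496 12263
((556.084228515625, 84.80774688720703), (380.0971984863281, 261.2816467285156), 82.22357940673828) [[400.8999938964844, -85.80000305175781], [659.7999877929688, -121.19999694824219], [711.2000122070312, 255.39999389648438], [452.3999938964844, 290.79998779296875]]
blob px [326.1 233.9] 351 med [530.2 -26.4  80.1] circ 535.8 -36.6 28.8 zmax 90.8
blob px [285.2 261.9] 445 med [569.8  97.3  80.8] circ 574.4 90.3 29.4 zmax 90.8
blob px [263.6 308. ] 244 med [542.1 239.7  84.9] circ 546.2 231.7 22.7 zmax 98.0
```

```bash
sleep 2; ls pics
```

```text
s_plate.png
side0.png
t_plate.png
t_tongs.png
top0.png
```

View pics/t_plate.png

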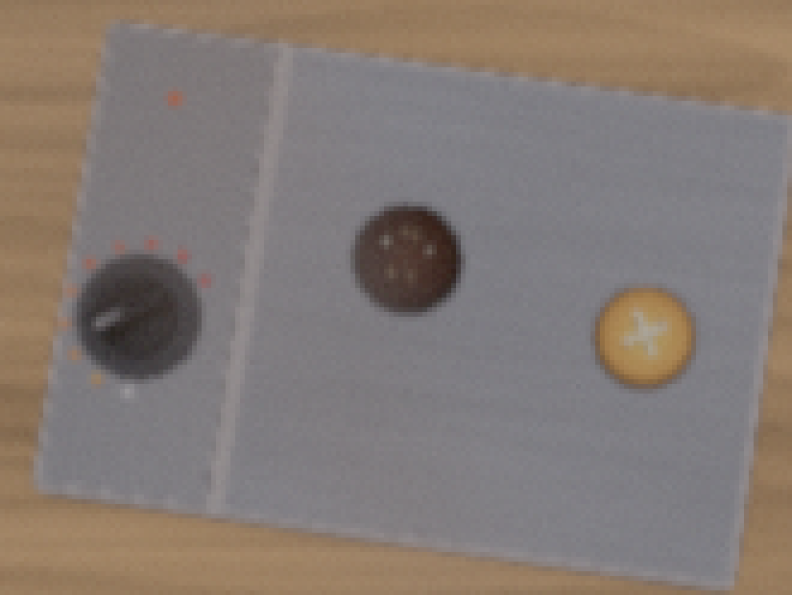

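View pics/t_tongs.png

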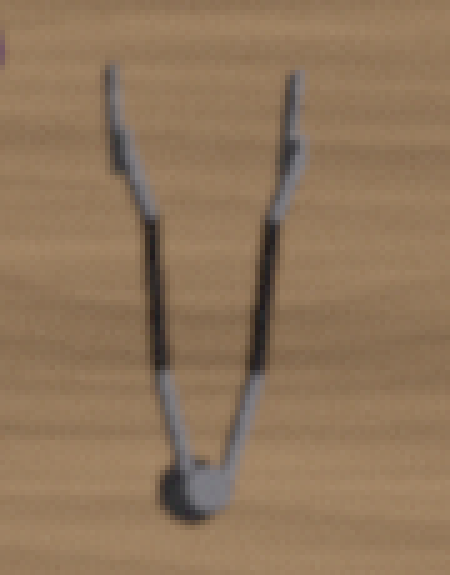

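View pics/s_plate.png

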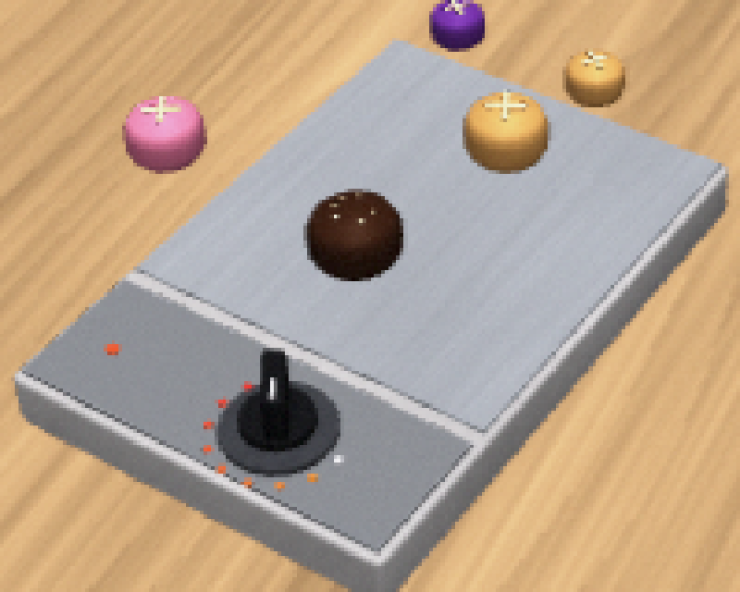

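```bash
cat > m2.py <<'E'
from h import *
for n in("top","side"):
    c=dict(np.load(n+"0.npz")); P=cloud(c); im=c["image"]
    roi=np.zeros((480,640),bool)
    if n=="top": roi[190:305,405:480]=1
    else: roi[160:215,320:425]=1
    m=roi&(P[...,2]>18)&(P[...,2]<75)
    q=P[m]; print(n,len(q),"zmax",q[:,2].max())
    g=im.max(-1)
    b=m&(g<70)&(P[...,2]>25)
    qb=P[b]; print("black",len(qb),np.percentile(qb,[1,50,99],axis=0).round(1).tolist())
    # split by side
    hp=q[q[:,2]>52]; print("high",len(hp),hp.mean(0) if len(hp) else None, )
    lines=[]
    k,l,st,ce=cv2.connectedComponentsWithStats(b.astype(np.uint8))
    for i in range(1,k):
        if st[i,4]<15: continue
        a=P[l==i]; f=cv2.fitLine(a[:,:2].astype(np.float32),cv2.DIST_HUBER,0,.01,.01).ravel()
        f[:2]*=np.sign(f[0]); print("  comp",ce[i].round(),st[i,4],"dir deg",np.degrees(np.arctan2(f[1],f[0])).round(2),"mid",a.mean(0).round(1),"xr",a[:,0].min().round(),a[:,0].max().round())
    # x slices
    for x0 in range(280,560,15):
        s=q[(q[:,0]>x0)&(q[:,0]<x0+15)]
        if len(s): 
            o=np.sort(s[:,1]); print("   x",x0,len(s),"y",o[0].round(1),o[-1].round(1),"z",np.median(s[:,2]).round(1))
    # bar of knob
    r=np.zeros((480,640),bool)
    if n=="top": r[210:260,205:255]=1
    else: r[280:340,235:300]=1
    a=P[r&(P[...,2]>(86 if n=='top' else 84))&(P[...,2]<104)]
    f=cv2.fitLine(a[:,:2].astype(np.float32),cv2.DIST_HUBER,0,.01,.01).ravel()
    print("bar",len(a),np.degrees(np.arctan2(f[1],f[0])),a.mean(0),cv2.minAreaRect(a[:,:2].astype(np.float32)))
for n,pts in dict(top=[(163.,0)],).items(): pass
c=dict(np.load("top0.npz"))
for nm,(u,v) in dict(white=(228+0,170+392/4.8),ptr0=(200+95/4.8,170+325/4.8),ptr1=(200+122/4.8,170+312/4.8),far=(200+172/4.8,170+291/4.8)).items():
    print(nm,px2w(c,200+128/4.8 if nm=='white' else u,v,50 if nm=='white' else 94).round(1))
for nm,(u,v) in dict(mug=(166,306),jar=(469,341),small=(386,243),green=(387,307)).items(): print(nm,px2w(c,u,v).round())
E
python3 m2.py
```

```text
top 644 zmax 62.24761420619802
black 151 [[417.0, -364.4, 25.7], [516.0, -303.6, 48.8], [598.1, -276.5, 57.0]]
high 151 [ 490.94667794 -316.48081552   54.60876654]
  comp [431. 249.] 62 dir deg 2.89 mid [ 519.9 -289.2   48.6] xr 484.0 559.0
  comp [452. 249.] 69 dir deg -6.6 mid [ 519.7 -344.8   49.9] xr 482.0 560.0
   x 400 8 y -318.2 -307.4 z 50.8
   x 415 67 y -328.2 -301.3 z 52.2
   x 430 50 y -331.9 -297.5 z 48.9
   x 445 47 y -338.4 -294.0 z 49.5
   x 460 45 y -341.5 -290.8 z 48.4
   x 475 45 y -343.8 -288.0 z 47.9
   x 490 40 y -347.5 -287.2 z 49.6
   x 505 38 y -348.7 -286.0 z 49.5
   x 520 35 y -350.7 -287.2 z 48.2
   x 535 41 y -353.0 -286.7 z 47.6
   x 550 39 y -355.1 -285.4 z 49.2
bar 97 -59.284092 [549.93490135 229.21832573  94.2576569 ] ((550.9246826171875, 229.48338317871094), (15.42780876159668, 41.71315002441406), 29.466325759887695)
side 1156 zmax 55.66166977956573
black 397 [[478.1, -351.9, 28.2], [516.3, -293.0, 41.4], [557.4, -281.0, 52.7]]
high 29 [ 460.86473941 -314.24995042   53.16495956]
  comp [381. 179.] 189 dir deg -7.79 mid [ 516.6 -343.2   41.6] xr 478.0 558.0
  comp [373. 190.] 207 dir deg 3.11 mid [ 516.8 -287.6   41.1] xr 475.0 558.0
   x 400 57 y -322.9 -297.8 z 37.4
   x 415 80 y -325.1 -297.2 z 43.3
   x 430 74 y -333.4 -290.6 z 43.2
   x 445 77 y -335.4 -288.6 z 41.1
   x 460 80 y -339.5 -284.8 z 41.7
   x 475 78 y -344.2 -284.1 z 41.9
   x 490 78 y -347.7 -283.2 z 40.9
   x 505 78 y -353.2 -281.8 z 41.4
   x 520 77 y -352.6 -179.5 z 40.5
   x 535 83 y -353.2 -177.7 z 40.0
   x 550 77 y -357.4 -275.4 z 40.9
bar 126 -60.971092 [545.20202239 233.3159424   91.97174339] ((546.4971923828125, 230.38650512695312), (13.983760833740234, 42.89524841308594), 29.755146026611328)
white [510.3 233.1  50. ]
ptr0 [541.4 243.8  94. ]
ptr1 [548.2 229.9  94. ]
far [559.3 204.   94. ]
mug [370. 400.   1.]
jar [ 289. -376.   84.]
small [ 537. -177.   30.]
green [ 372. -178.   39.]
```

```bash
cat > goto.py <<'E'
from h import *
import sys
# usage: goto.py x y z yaw(deg of tool x)  -> remaining shift in tool axes and rz
x,y,z,yaw=map(float,sys.argv[1:5]); s=observe(); R=s["orientation"]; p=s["tool_pos"]
cy=np.degrees(np.arctan2(R[1,0],R[0,0])); d=(yaw-cy+180)%360-180
print("t",round(s["time"],2),"pos",p.round(1),"yaw",cy.round(2),"z-axis",R[:,2].round(3),"q6",s["q"][5].round(2),"w",round(s["gripper_width"],3),"F",s["wrist_force"].round(1),"M",s["ft_torque"].round(2))
print("shift now",(R.T@(np.array([x,y,z])-p)).round(1),"rz",-d.round(2))
a=np.radians(yaw);T=np.array([[np.cos(a),np.sin(a),0],[np.sin(a),-np.cos(a),0],[0,0,-1]])
print("shift at target yaw",(T.T@(np.array([x,y,z])-p)).round(1))
E
python3 -m pendant '[{"rz":-8.2},{"rz":-8.2},{"rz":-8.2},{"rz":-8.2},{"rz":-8.2},{"rz":-8.2},{"rz":-8.2},{"rz":-8.2},{"rz":-8.2},{"rz":-8.2}]'; python3 goto.py 548.4 230 150 119.7
```

```text
t 0.1 pos [ 121.6 -510.3  194.6] yaw 13.4 z-axis [-0.     0.001 -1.   ] q6 1.43 w 1.004 F [ 0.6 -0.1  0.2] M [ 0.04 -0.02  0.  ]
shift now [ 586.7 -621.2   45.4] rz -106.3
shift at target yaw [431.6 737.5  44.6]invalid input at $[0]: expected keys tx, ty, tz, rx, ry, rz, gripper
```

```bash

python3 -m pendant '[{"tx":0,"ty":0,"tz":0,"rx":0,"ry":0,"rz":-8.2,"gripper":1},{"tx":0,"ty":0,"tz":0,"rx":0,"ry":0,"rz":-8.2,"gripper":1},{"tx":0,"ty":0,"tz":0,"rx":0,"ry":0,"rz":-8.2,"gripper":1},{"tx":0,"ty":0,"tz":0,"rx":0,"ry":0,"rz":-8.2,"gripper":1},{"tx":0,"ty":0,"tz":0,"rx":0,"ry":0,"rz":-8.2,"gripper":1},{"tx":0,"ty":0,"tz":0,"rx":0,"ry":0,"rz":-8.2,"gripper":1},{"tx":0,"ty":0,"tz":0,"rx":0,"ry":0,"rz":-8.2,"gripper":1},{"tx":0,"ty":0,"tz":0,"rx":0,"ry":0,"rz":-8.2,"gripper":1},{"tx":0,"ty":0,"tz":0,"rx":0,"ry":0,"rz":-8.2,"gripper":1},{"tx":0,"ty":0,"tz":0,"rx":0,"ry":0,"rz":-8.2,"gripper":1}]'; python3 goto.py 548.4 230 150 119.7
```

```text
time: 1.1
tool_pos: [121.6, -510.4, 194.8]
orientation: [[-0.1, 0.995, -0.0], [0.995, 0.1, 0.001], [0.001, 0.0, -1.0]]
wrist_force: [0.6, -0.1, 0.4]
gripper_width: 0.998
t 1.1 pos [ 121.6 -510.4  194.8] yaw 95.73 z-axis [-0.     0.001 -1.   ] q6 -0.01 w 0.998 F [ 0.6 -0.1  0.4] M [-0.   -0.01 -0.02]
shift now [694.1 498.6  45.3] rz -23.97
shift at target yaw [431.7 737.6  44.8]
```

```bash

python3 -m pendant '[{"tx":0,"ty":0,"tz":0,"rx":0,"ry":0,"rz":-8,"gripper":1},{"tx":0,"ty":0,"tz":0,"rx":0,"ry":0,"rz":-8,"gripper":1},{"tx":0,"ty":0,"tz":0,"rx":0,"ry":0,"rz":-8,"gripper":1},{"tx":24,"ty":41,"tz":0,"rx":0,"ry":0,"rz":0,"gripper":1},{"tx":24,"ty":41,"tz":0,"rx":0,"ry":0,"rz":0,"gripper":1},{"tx":24,"ty":41,"tz":0,"rx":0,"ry":0,"rz":0,"gripper":1},{"tx":24,"ty":41,"tz":0,"rx":0,"ry":0,"rz":0,"gripper":1},{"tx":24,"ty":41,"tz":0,"rx":0,"ry":0,"rz":0,"gripper":1},{"tx":24,"ty":41,"tz":0,"rx":0,"ry":0,"rz":0,"gripper":1},{"tx":24,"ty":41,"tz":0,"rx":0,"ry":0,"rz":0,"gripper":1}]';
python3 goto.py 548.4 230 150 119.7
```

```text
time: 2.1
tool_pos: [289.6, -221.7, 195.1]
orientation: [[-0.49, 0.872, 0.0], [0.872, 0.49, -0.0], [-0.0, 0.0, -1.0]]
wrist_force: [1.7, -0.4, 0.2]
gripper_width: 0.999
t 2.1 pos [ 289.6 -221.7  195.1] yaw 119.36 z-axis [ 0. -0. -1.] q6 0.2 w 0.999 F [ 1.7 -0.4  0.2] M [-0.04 -0.12  0.  ]
shift now [266.8 447.   45.1] rz -0.34
shift at target yaw [264.1 448.6  45.1]
```

```bash

python3 -m pendant '[{"tx":24,"ty":41,"tz":0,"rx":0,"ry":0,"rz":0,"gripper":1},{"tx":24,"ty":41,"tz":0,"rx":0,"ry":0,"rz":0,"gripper":1},{"tx":24,"ty":41,"tz":0,"rx":0,"ry":0,"rz":0,"gripper":1},{"tx":24,"ty":41,"tz":0,"rx":0,"ry":0,"rz":0,"gripper":1},{"tx":24,"ty":41,"tz":0,"rx":0,"ry":0,"rz":0,"gripper":1},{"tx":24,"ty":41,"tz":0,"rx":0,"ry":0,"rz":0,"gripper":1},{"tx":24,"ty":41,"tz":0,"rx":0,"ry":0,"rz":0,"gripper":1},{"tx":0,"ty":0,"tz":0,"rx":0,"ry":0,"rz":0,"gripper":1}]';
python3 goto.py 548.4 230 150 119.7
```

```text
time: 2.9
tool_pos: [458.6, 68.1, 194.7]
orientation: [[-0.495, 0.869, 0.001], [0.869, 0.495, 0.001], [0.001, 0.001, -1.0]]
wrist_force: [-0.4, -0.5, -0.9]
gripper_width: 1.0
t 2.9 pos [458.6  68.1 194.7] yaw 119.7 z-axis [ 0.001  0.001 -1.   ] q6 1.04 w 1.0 F [-0.4 -0.5 -0.9] M [-0.03  0.05  0.01]
shift now [ 96.1 158.1  45. ] rz -0.0
shift at target yaw [ 96.2 158.2  44.7]
```

```bash

python3 -m pendant '[{"tx":24,"ty":39.5,"tz":6,"rx":0,"ry":0,"rz":0,"gripper":1},{"tx":24,"ty":39.5,"tz":13,"rx":0,"ry":0,"rz":0,"gripper":1},{"tx":24,"ty":39.5,"tz":13,"rx":0,"ry":0,"rz":0,"gripper":1},{"tx":24,"ty":39.5,"tz":13,"rx":0,"ry":0,"rz":0,"gripper":1},{"tx":0,"ty":0,"tz":0,"rx":0,"ry":0,"rz":0,"gripper":1},{"tx":0,"ty":0,"tz":0,"rx":0,"ry":0,"rz":0,"gripper":1}]';
python3 goto.py 548.4 230 67 119.7
python3 - <<'E'
from h import *
c=capture("side");cv2.imwrite("pics/s1.png",cv2.resize(c["image"][180:380,150:400],None,fx=3,fy=3,interpolation=3)[...,::-1])
c=capture("top");cv2.imwrite("pics/t1.png",cv2.resize(c["image"][170:294,180:345],None,fx=4.8,fy=4.8,interpolation=3)[...,::-1])
E
```

```text
time: 3.5
tool_pos: [546.6, 225.1, 148.8]
orientation: [[-0.492, 0.871, -0.002], [0.871, 0.492, -0.001], [0.0, -0.003, -1.0]]
wrist_force: [0.2, -1.0, 0.4]
gripper_width: 1.001
t 3.5 pos [546.6 225.1 148.8] yaw 119.47 z-axis [-0.002 -0.001 -1.   ] q6 1.32 w 1.001 F [ 0.2 -1.   0.4] M [-0.02  0.04 -0.01]
shift now [ 3.3  4.1 81.8] rz -0.23
shift at target yaw [ 3.4  3.9 81.8]
```

View pics/s1.png

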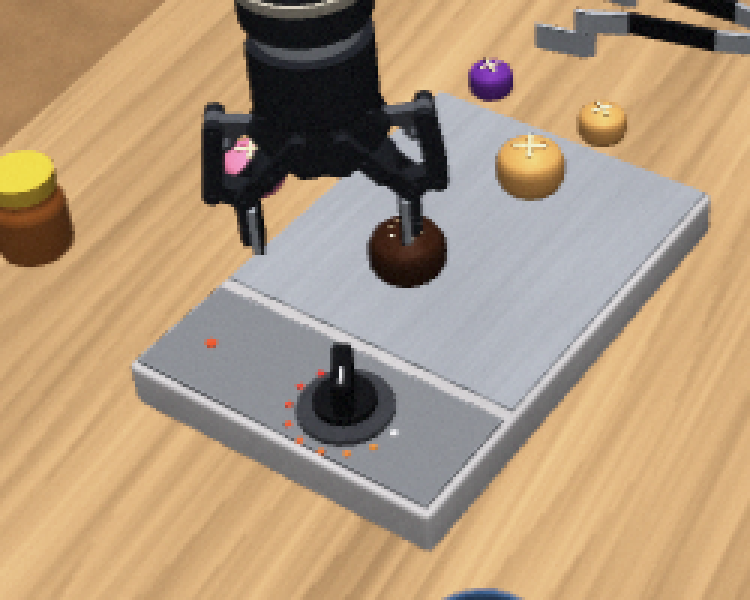

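View pics/t1.png

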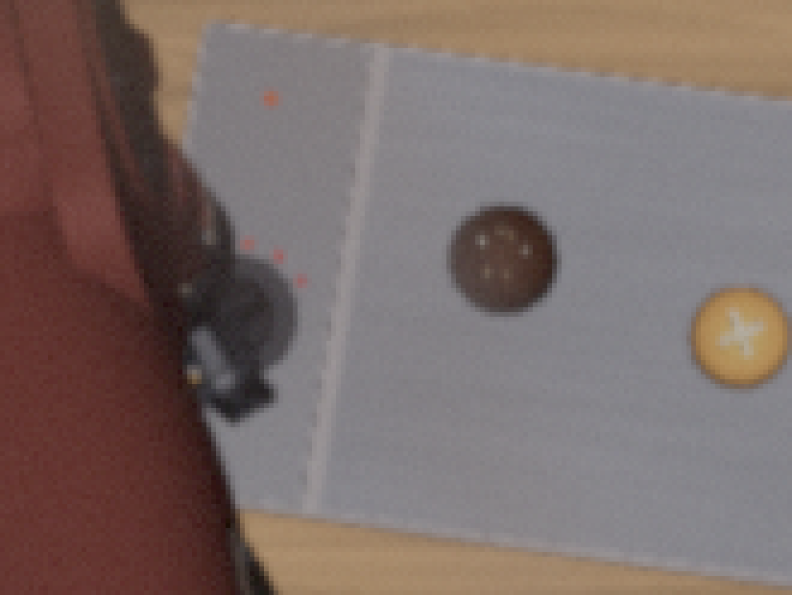

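Side view: the open fingers are at about (255,235) and (408,220) in the crop, above the knob bar at (342,370), and their line is across the bar. Descending.

```bash

python3 -m pendant '[{"tx":3.4,"ty":3.9,"tz":20,"rx":0,"ry":0,"rz":-0.2,"gripper":1},{"tx":0,"ty":0,"tz":20,"rx":0,"ry":0,"rz":0,"gripper":1},{"tx":0,"ty":0,"tz":15,"rx":0,"ry":0,"rz":0,"gripper":1},{"tx":0,"ty":0,"tz":14,"rx":0,"ry":0,"rz":0,"gripper":1},{"tx":0,"ty":0,"tz":13,"rx":0,"ry":0,"rz":0,"gripper":1},{"tx":0,"ty":0,"tz":0,"rx":0,"ry":0,"rz":0,"gripper":1},{"tx":0,"ty":0,"tz":0,"rx":0,"ry":0,"rz":0,"gripper":1}]' 25;
python3 goto.py 548.4 230 67 119.7
python3 - <<'E'
from h import *
c=capture("side");cv2.imwrite("pics/s2.png",cv2.resize(c["image"][200:360,170:370],None,fx=3.7,fy=3.7,interpolation=3)[...,::-1])
E
```

```text
time: 4.3
tool_pos: [549.2, 229.3, 68.7]
orientation: [[-0.493, 0.87, 0.0], [0.87, 0.493, 0.0], [-0.0, 0.0, -1.0]]
wrist_force: [-0.0, 0.2, 1.2]
gripper_width: 0.999
t 4.3 pos [549.2 229.3  68.7] yaw 119.56 z-axis [ 0.  0. -1.] q6 1.33 w 0.999 F [-0.   0.2  1.2] M [ 0.05 -0.03  0.02]
shift now [ 1.  -0.4  1.7] rz -0.14
shift at target yaw [ 1.  -0.4  1.7]
```

View pics/s2.png

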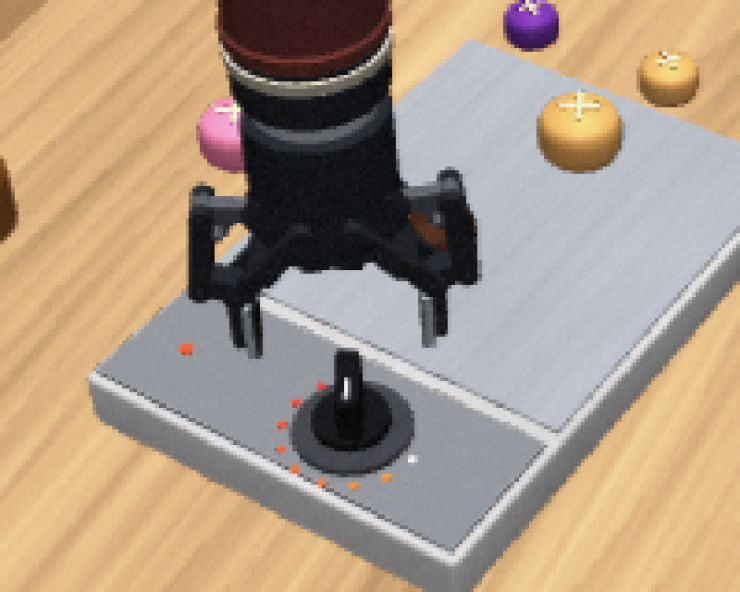

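```bash
python3 - <<'E'
from h import *
c=capture("side");P=cloud(c)
for n,(u,v) in dict(f1=(251,335),f2=(430,330),f1b=(255,350),f2b=(430,343),bartop=(347,353),ptr=(347,390)).items():
    u=170+u/3.7;v=200+v/3.7; print(n,P[int(round(v)),int(round(u))].round(1))
K=c["intrinsics"];T=np.linalg.inv(c["extrinsics"])
for p in [(548.4,230,94),(549.2,229.3,81.7),(549.2,229.3,68.7)]:
    q=T[:3,:3]@p+T[:3,3]; x=q[:2]/q[2]; x=x*(1+c["k1"]*(x@x)); u=K[:2,:2]@x+K[:2,2]; print(p,((u-[170,200])*3.7).round())
E
```

```text
f1 [581.2 260.6 134.3]
f2 [500.3 216.2 132.6]
f1b [579.8 261.1 124.6]
f2b [502.6 213.7 118.7]
bartop [555.  213.   91.3]
ptr [538.8 240.5  95.1]
(548.4, 230, 94) [342. 372.]
(549.2, 229.3, 81.7) [344. 387.]
(549.2, 229.3, 68.7) [346. 404.]
```

```bash
python3 - <<'E'
from h import *
c=capture("side");P=cloud(c);s=observe()
cv2.imwrite("pics/s3.png",cv2.resize(c["image"][240:320,210:310],None,fx=7.5,fy=7.5,interpolation=0)[...,::-1])
print(s["tool_pos"],s["q"],s["gripper_width"])
K=c["intrinsics"];T=np.linalg.inv(c["extrinsics"]);R=s["orientation"]
for dz in(0,-13,-30,-45):
  for w in(-42.5,42.5):
    p=s["tool_pos"]+R@[0,w,dz]
    q=T[:3,:3]@p+T[:3,3]; x=q[:2]/q[2]; x=x*(1+c["k1"]*(x@x)); u=K[:2,:2]@x+K[:2,2]; print(dz,w,p.round(),u.round(1),((u-[210,240])*7.5).round())
for v in range(280,300):print(v,P[v,236:241,2].round(),P[v,284:289,2].round())
E
```

```text
[549.68382781 229.86518594  69.04198262] [ 2.73408445e-01  5.15784706e-01 -1.54916376e-01  8.98673820e-01
  1.19902392e-05  1.32785856e+00] 1.0012701574548692
0 -42.5 [513. 209.  69.] [284.2 307.7] [556. 508.]
0 42.5 [587. 251.  69.] [241.8 310.5] [239. 529.]
-13 -42.5 [513. 209.  82.] [283.8 303.1] [553. 473.]
-13 42.5 [587. 251.  82.] [241.1 305.9] [233. 494.]
-30 -42.5 [513. 209.  99.] [283.3 297.1] [549. 428.]
-30 42.5 [587. 251.  99.] [240.2 299.9] [227. 449.]
-45 -42.5 [513. 209. 114.] [282.8 291.6] [546. 387.]
-45 42.5 [587. 251. 114.] [239.4 294.4] [221. 408.]
280 [165. 164. 153.  49.  50.] [159. 158. 156. 152. 151.]
281 [163. 158. 150.  47.  47.] [152. 154. 149. 150. 150.]
282 [155. 156. 152. 140.  45.] [146. 153. 149. 149. 146.]
283 [155. 153. 149. 138.  50.] [149. 147. 148. 144. 143.]
284 [155. 153. 150. 135.  50.] [145. 142. 144. 140. 141.]
285 [153. 151. 149. 135.  47.] [145. 140. 142. 141. 139.]
286 [147. 146. 148. 137.  49.] [141. 137. 139. 134. 132.]
287 [146. 146. 146. 135.  48.] [138. 138. 135. 134. 132.]
288 [143. 146. 144. 133.  50.] [134. 134. 134. 130. 129.]
289 [141. 142. 140. 131. 117.] [133. 132. 133. 128. 126.]
290 [139. 139. 139. 133. 117.] [130. 132. 132. 124. 126.]
291 [137. 133. 133. 132. 118.] [129. 125. 125.  48.  48.]
292 [131. 133. 130. 132.  52.] [126. 123. 122.  48.  49.]
293 [127. 130. 133. 129.  49.] [121. 120. 121.  48.  49.]
294 [127. 128. 128. 126.  50.] [53. 50. 49. 50. 50.]
295 [125. 124. 122. 126.  46.] [nan 50. 50. 51. 50.]
296 [ 48. 121. 118. 119.  50.] [50. 49. 49. 48. 51.]
297 [49. 50. 51. 51. 52.] [52. 48. 51. 49. 50.]
298 [51. 46. 51. 47. 48.] [51. 49. 51. 53. 47.]
299 [49. 49. 48. 51. 51.] [51. 50. 50. 50. 50.]
```

View pics/s3.png

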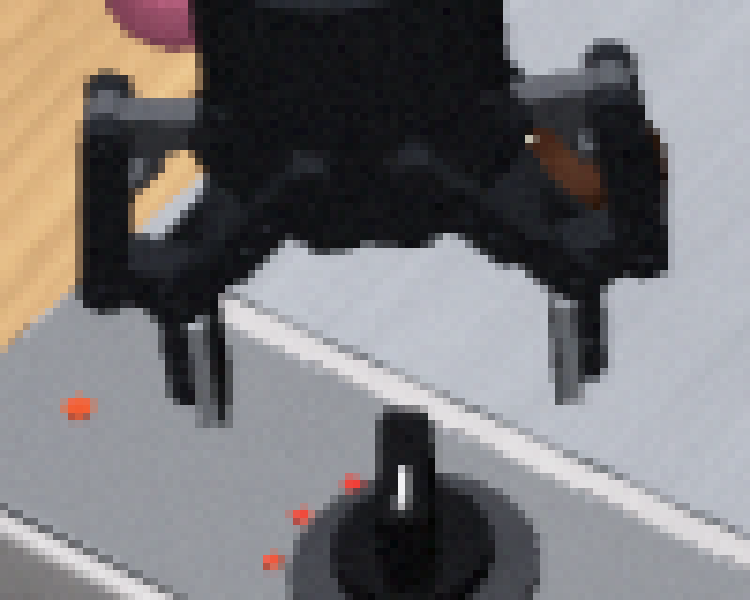

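```bash
python3 - <<'E'
from h import *
c=capture("side");P=cloud(c)
for v in (262,264,266,268,270,271,272,273): print(v,P[v,250:266:4].round().tolist())
print('knuckle')
for v in (276,278,280): print(v,P[v,222:228:2].round().tolist(),P[v-5,288:296:2].round().tolist())
E
```

```text
262 [[550.0, 253.0, 214.0], [548.0, 243.0, 207.0], [541.0, 241.0, 207.0], [532.0, 241.0, 211.0]]
264 [[551.0, 252.0, 208.0], [549.0, 242.0, 201.0], [543.0, 238.0, 200.0], [530.0, 244.0, 209.0]]
266 [[549.0, 256.0, 207.0], [549.0, 243.0, 197.0], [542.0, 240.0, 196.0], [537.0, 235.0, 194.0]]
268 [[552.0, 252.0, 197.0], [549.0, 244.0, 192.0], [543.0, 240.0, 191.0], [537.0, 235.0, 189.0]]
270 [[556.0, 247.0, 187.0], [550.0, 243.0, 186.0], [544.0, 239.0, 185.0], [538.0, 234.0, 183.0]]
271 [[558.0, 246.0, 183.0], [550.0, 243.0, 184.0], [544.0, 239.0, 183.0], [537.0, 237.0, 183.0]]
272 [[558.0, 245.0, 180.0], [551.0, 242.0, 180.0], [546.0, 237.0, 178.0], [538.0, 236.0, 179.0]]
273 [[644.0, 128.0, 47.0], [553.0, 241.0, 175.0], [626.0, 123.0, 50.0], [617.0, 121.0, 50.0]]
knuckle
276 [[603.0, 273.0, 176.0], [599.0, 272.0, 176.0], [595.0, 271.0, 177.0]] [[500.0, 204.0, 170.0], [496.0, 203.0, 170.0], [489.0, 207.0, 176.0], [485.0, 206.0, 177.0]]
278 [[603.0, 275.0, 172.0], [601.0, 271.0, 169.0], [597.0, 270.0, 170.0]] [[497.0, 209.0, 170.0], [494.0, 207.0, 169.0], [488.0, 210.0, 174.0], [486.0, 206.0, 172.0]]
280 [[602.0, 276.0, 168.0], [600.0, 273.0, 166.0], [597.0, 271.0, 166.0]] [[497.0, 210.0, 166.0], [495.0, 206.0, 163.0], [491.0, 206.0, 165.0], [487.0, 205.0, 165.0]]
```

```bash
python3 - <<'E'
from h import *
c=dict(np.load("side0.npz"))
K=c["intrinsics"];T=np.linalg.inv(c["extrinsics"])
def pr(p):
    q=T[:3,:3]@p+T[:3,3]; x=q[:2]/q[2]; x=x*(1+c["k1"]*(x@x)); return (K[:2,:2]@x+K[:2,2]).round(1)
# s1: finger tips mid px ~ (260.3,262), body bottom (260,237.3)
for off in(13,30,45,60): print("s1 tips",off,pr(np.array([546.6,225.1,148.8+off])))
for off in(73,90,106): print("s1 body",off,pr(np.array([545,232,148.8+off])))
for off in(73,90,106): print("s2 body",off,pr(np.array([549,238,69+off])))
E
python3 goto.py 548.4 230 67 119.7
```

```text
s1 tips 13 [261.6 274.1]
s1 tips 30 [260.8 267.5]
s1 tips 45 [260.2 261.5]
s1 tips 60 [259.5 255.5]
s1 body 73 [257.7 252.7]
s1 body 90 [256.9 245.6]
s1 body 106 [256.1 238.8]
s2 body 73 [258.  285.4]
s2 body 90 [257.2 279. ]
s2 body 106 [256.5 272.8]
t 4.5 pos [549.7 229.9  68.9] yaw 119.59 z-axis [ 0.001  0.    -1.   ] q6 1.33 w 1.002 F [ 0.5  0.  -0. ] M [ 0.04 -0.01 -0.02]
shift now [ 0.7 -1.1  1.9] rz -0.11
shift at target yaw [ 0.7 -1.1  1.9]
```

The reported TCP and the picture disagree by about 33 mm in height. The fingers and gripper body are seen higher than reported, at both heights I checked, while the plate is seen at the right height. I'll descend in stages and check each one by picture and force.

```bash

python3 -m pendant '[{"tx":0.5,"ty":-1,"tz":7,"rx":0,"ry":0,"rz":0,"gripper":1},{"tx":0,"ty":0,"tz":7,"rx":0,"ry":0,"rz":0,"gripper":1},{"tx":0,"ty":0,"tz":6,"rx":0,"ry":0,"rz":0,"gripper":1},{"tx":0,"ty":0,"tz":0,"rx":0,"ry":0,"rz":0,"gripper":1}]' 25;
python3 goto.py 548.4 230 35 119.7
python3 - <<'E'
from h import *
c=capture("side");cv2.imwrite("pics/s4.png",cv2.resize(c["image"][250:330,210:310],None,fx=7.5,fy=7.5,interpolation=0)[...,::-1])
E
```

```text
time: 4.9
tool_pos: [547.0, 229.5, 46.8]
orientation: [[-0.494, 0.87, -0.002], [0.87, 0.494, -0.001], [0.001, -0.002, -1.0]]
wrist_force: [0.8, -0.9, 0.2]
gripper_width: 1.003
t 4.9 pos [547.  229.5  46.8] yaw 119.6 z-axis [-0.002 -0.001 -1.   ] q6 1.33 w 1.003 F [ 0.8 -0.9  0.2] M [ 0.03 -0.02 -0.01]
shift now [-0.3  1.5 11.8] rz -0.1
shift at target yaw [-0.3  1.4 11.8]
```

View pics/s4.png

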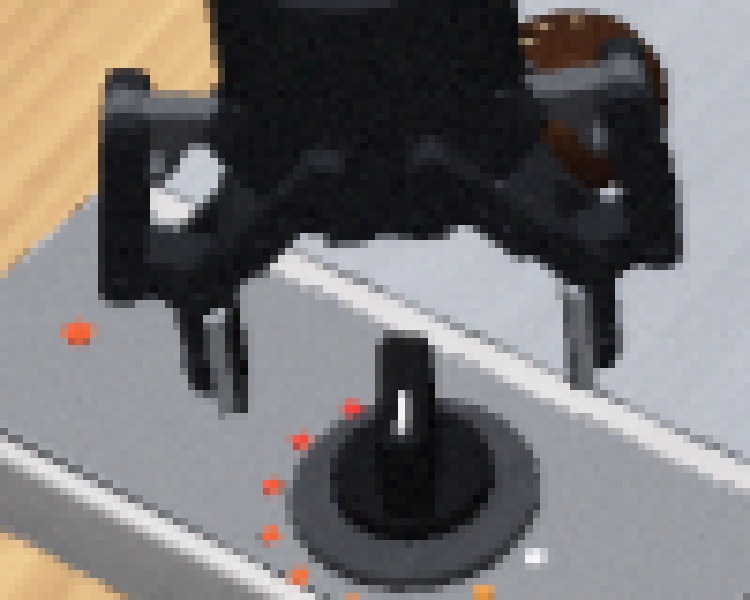

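Reported z is 46.8, below the plate top, with no contact, so the TCP offset is real: the fingertips at crop (235,410) and (580,385) sit well above the plate. I go down 12 mm more, then close.

```bash

python3 -m pendant '[{"tx":0,"ty":1,"tz":6,"rx":0,"ry":0,"rz":0,"gripper":1},{"tx":0,"ty":0,"tz":5,"rx":0,"ry":0,"rz":0,"gripper":1},{"tx":0,"ty":0,"tz":0,"rx":0,"ry":0,"rz":0,"gripper":0.2},{"tx":0,"ty":0,"tz":0,"rx":0,"ry":0,"rz":0,"gripper":-0.2},{"tx":0,"ty":0,"tz":0,"rx":0,"ry":0,"rz":0,"gripper":-0.5},{"tx":0,"ty":0,"tz":0,"rx":0,"ry":0,"rz":0,"gripper":-1},{"tx":0,"ty":0,"tz":0,"rx":0,"ry":0,"rz":0,"gripper":-1},{"tx":0,"ty":0,"tz":0,"rx":0,"ry":0,"rz":0,"gripper":-1}]' 30;
python3 goto.py 548.4 230 35 119.7
python3 - <<'E'
from h import *
c=capture("side");cv2.imwrite("pics/s5.png",cv2.resize(c["image"][250:330,210:310],None,fx=7.5,fy=7.5,interpolation=0)[...,::-1])
E
```

```text
time: 5.75
tool_pos: [548.9, 230.3, 37.4]
orientation: [[-0.494, 0.87, 0.0], [0.87, 0.494, 0.0], [-0.0, 0.0, -1.0]]
wrist_force: [-0.3, -0.3, 3.0]
gripper_width: 0.156
t 5.75 pos [548.9 230.3  37.4] yaw 119.6 z-axis [ 0.  0. -1.] q6 1.33 w 0.156 F [-0.3 -0.3  3. ] M [-0.11  0.16  0.01]
shift now [ 0.  -0.6  2.4] rz -0.1
shift at target yaw [ 0.  -0.6  2.4]
```

View pics/s5.png

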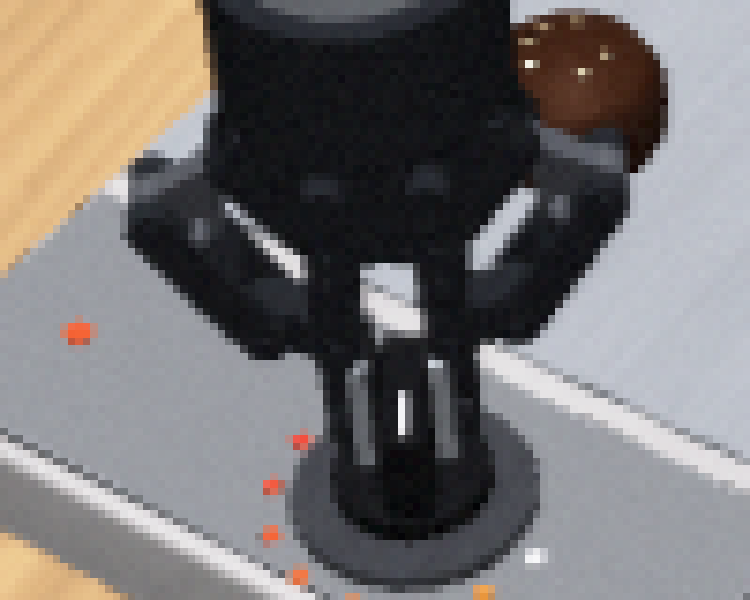

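The pads hold the bar (opening 13.3 mm, bar 14 mm). Turning anticlockwise.

```bash

python3 -m pendant '[{"tx":0,"ty":0,"tz":0,"rx":0,"ry":0,"rz":-6,"gripper":-1},{"tx":0,"ty":0,"tz":0,"rx":0,"ry":0,"rz":-6,"gripper":-1},{"tx":0,"ty":0,"tz":0,"rx":0,"ry":0,"rz":-6,"gripper":-1},{"tx":0,"ty":0,"tz":0,"rx":0,"ry":0,"rz":-6,"gripper":-1},{"tx":0,"ty":0,"tz":0,"rx":0,"ry":0,"rz":-6,"gripper":-1},{"tx":0,"ty":0,"tz":0,"rx":0,"ry":0,"rz":-6,"gripper":-1},{"tx":0,"ty":0,"tz":0,"rx":0,"ry":0,"rz":-6,"gripper":-1},{"tx":0,"ty":0,"tz":0,"rx":0,"ry":0,"rz":-6,"gripper":-1},{"tx":0,"ty":0,"tz":0,"rx":0,"ry":0,"rz":0,"gripper":-1}]';
python3 goto.py 548.4 230 35 172.2
python3 -m pendant '[{"tx":0,"ty":0,"tz":0,"rx":0,"ry":0,"rz":-2,"gripper":-1},{"tx":0,"ty":0,"tz":0,"rx":0,"ry":0,"rz":-2,"gripper":-1},{"tx":0,"ty":0,"tz":0,"rx":0,"ry":0,"rz":0,"gripper":-1}]';
python3 goto.py 548.4 230 35 172.2
```

```text
time: 6.7
tool_pos: [548.8, 230.1, 37.4]
orientation: [[-0.977, 0.213, 0.0], [0.213, 0.977, -0.0], [-0.0, -0.0, -1.0]]
wrist_force: [-2.5, -1.7, 4.4]
gripper_width: 0.155
t 6.7 pos [548.8 230.1  37.4] yaw 167.67 z-axis [ 0. -0. -1.] q6 0.49 w 0.155 F [-2.5 -1.7  4.4] M [-0.35  0.44  0.01]
shift now [ 0.4 -0.1  2.4] rz -4.53
shift at target yaw [ 0.4 -0.1  2.4]
time: 7.0
tool_pos: [548.8, 230.0, 37.4]
orientation: [[-0.989, 0.149, 0.0], [0.149, 0.989, -0.0], [-0.0, -0.0, -1.0]]
wrist_force: [-2.4, -2.0, 5.3]
gripper_width: 0.153
t 7.0 pos [548.8 230.   37.4] yaw 171.46 z-axis [ 0. -0. -1.] q6 0.42 w 0.153 F [-2.4 -2.   5.3] M [-0.43  0.49  0.04]
shift now [ 0.4 -0.1  2.4] rz -0.74
shift at target yaw [ 0.4 -0.1  2.4]
```

```bash

python3 -m pendant '[{"tx":0,"ty":0,"tz":0,"rx":0,"ry":0,"rz":-1.5,"gripper":-1},{"tx":0,"ty":0,"tz":0,"rx":0,"ry":0,"rz":-1.5,"gripper":-1},{"tx":0,"ty":0,"tz":0,"rx":0,"ry":0,"rz":0,"gripper":-1}]';
python3 goto.py 548.4 230 35 172.2
python3 -m pendant '[{"tx":0,"ty":0,"tz":0,"rx":0,"ry":0,"rz":-1.5,"gripper":-1},{"tx":0,"ty":0,"tz":0,"rx":0,"ry":0,"rz":-1.5,"gripper":-1},{"tx":0,"ty":0,"tz":0,"rx":0,"ry":0,"rz":0,"gripper":-1}]';
python3 goto.py 548.4 230 35 172.2
```

```text
time: 7.3
tool_pos: [548.8, 230.0, 37.4]
orientation: [[-0.995, 0.098, -0.0], [0.098, 0.995, -0.0], [-0.0, -0.0, -1.0]]
wrist_force: [-2.2, -2.3, 5.8]
gripper_width: 0.156
t 7.3 pos [548.8 230.   37.4] yaw 174.36 z-axis [-0. -0. -1.] q6 0.37 w 0.156 F [-2.2 -2.3  5.8] M [-0.26  0.48 -0.87]
shift now [ 0.4 -0.1  2.4] rz 2.16
shift at target yaw [ 0.4 -0.1  2.4]
time: 7.6
tool_pos: [548.8, 230.0, 37.5]
orientation: [[-0.999, 0.047, -0.0], [0.047, 0.999, 0.0], [0.0, 0.0, -1.0]]
wrist_force: [-3.1, -0.5, 6.9]
gripper_width: 0.157
t 7.6 pos [548.8 230.   37.5] yaw 177.28 z-axis [-0.  0. -1.] q6 0.32 w 0.157 F [-3.1 -0.5  6.9] M [-0.18  0.56 -1.82]
shift now [ 0.4 -0.1  2.5] rz 5.08
shift at target yaw [ 0.4 -0.1  2.5]
```

Mz rises to -0.87 and then -1.8 N m past 172°, so the knob is at the end stop. Releasing and lifting.

```bash

python3 -m pendant '[{"tx":0,"ty":0,"tz":0,"rx":0,"ry":0,"rz":0,"gripper":0},{"tx":0,"ty":0,"tz":0,"rx":0,"ry":0,"rz":0,"gripper":0.6},{"tx":0,"ty":0,"tz":0,"rx":0,"ry":0,"rz":0,"gripper":1},{"tx":0,"ty":0,"tz":0,"rx":0,"ry":0,"rz":0,"gripper":1},{"tx":0,"ty":0,"tz":-20,"rx":0,"ry":0,"rz":0,"gripper":1},{"tx":0,"ty":0,"tz":-40,"rx":0,"ry":0,"rz":0,"gripper":1},{"tx":0,"ty":0,"tz":-45,"rx":0,"ry":0,"rz":0,"gripper":1},{"tx":0,"ty":0,"tz":0,"rx":0,"ry":0,"rz":0,"gripper":1}]';
python3 goto.py 518.2 -316.2 130 177.9
python3 - <<'E'
from h import *
c=capture("side");cv2.imwrite("pics/s6.png",cv2.resize(c["image"][180:380,150:400],None,fx=3,fy=3,interpolation=3)[...,::-1])
E
```

```text
time: 8.4
tool_pos: [552.4, 231.4, 148.1]
orientation: [[-0.999, 0.042, 0.009], [0.042, 0.999, 0.003], [-0.009, 0.003, -1.0]]
wrist_force: [0.7, 0.1, 0.5]
gripper_width: 1.003
t 8.4 pos [552.4 231.4 148.1] yaw 177.59 z-axis [ 0.009  0.003 -1.   ] q6 0.32 w 1.003 F [0.7 0.1 0.5] M [-0.01 -0.    0.01]
shift now [  11.3 -548.6   16.3] rz -0.31
shift at target yaw [  14.1 -548.5   18.1]
```

View pics/s6.png

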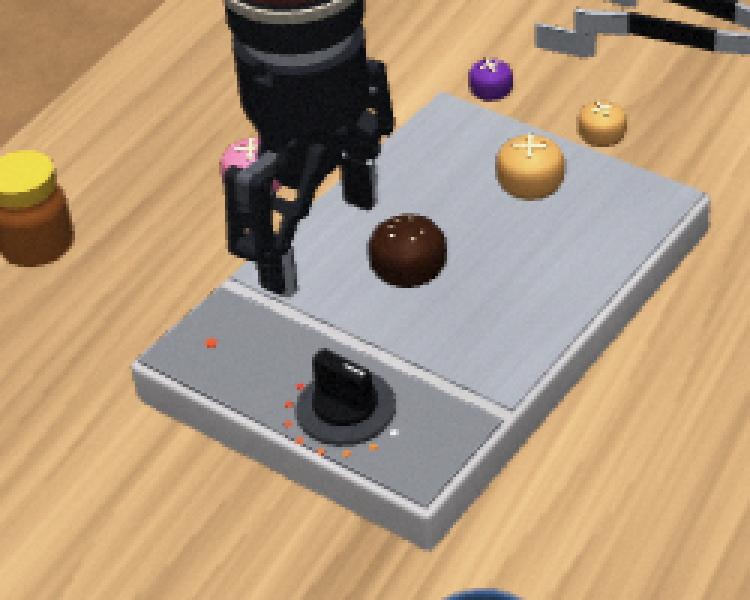

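The pointer at crop (360,370) points to the white dot at (393,432). Moving on to the tongs.

```bash

python3 - <<'E'
from h import *
c=capture("side");P=cloud(c)
r=np.zeros((480,640),bool); r[280:340,235:300]=1
a=P[r&(P[...,2]>84)&(P[...,2]<104)].astype(np.float32)
print(len(a),cv2.minAreaRect(a[:,:2]))
E
python3 -m pendant '[{"tx":1,"ty":-45,"tz":0,"rx":0,"ry":0,"rz":0,"gripper":1},{"tx":1,"ty":-45,"tz":0,"rx":0,"ry":0,"rz":0,"gripper":1},{"tx":1,"ty":-45,"tz":0,"rx":0,"ry":0,"rz":0,"gripper":1},{"tx":1,"ty":-45,"tz":0,"rx":0,"ry":0,"rz":0,"gripper":1},{"tx":1,"ty":-45,"tz":0,"rx":0,"ry":0,"rz":0,"gripper":1},{"tx":1,"ty":-45,"tz":0,"rx":0,"ry":0,"rz":0,"gripper":1},{"tx":1,"ty":-45,"tz":0,"rx":0,"ry":0,"rz":0,"gripper":1},{"tx":1,"ty":-45,"tz":0,"rx":0,"ry":0,"rz":0,"gripper":1},{"tx":0,"ty":0,"tz":0,"rx":0,"ry":0,"rz":0,"gripper":1}]';
python3 goto.py 518.2 -316.2 130 177.9
```

```text
time: 9.4
tool_pos: [524.6, -133.7, 140.5]
orientation: [[-0.999, 0.047, -0.002], [0.047, 0.999, -0.001], [0.002, -0.001, -1.0]]
wrist_force: [-0.0, 0.1, -0.1]
gripper_width: 1.0
t 9.4 pos [ 524.6 -133.7  140.5] yaw 177.29 z-axis [-0.002 -0.001 -1.   ] q6 -0.34 w 1.0 F [-0.   0.1 -0.1] M [ 0.04 -0.03  0.04]
shift now [  -2.3 -182.6   10.7] rz -0.61
shift at target yaw [  -0.3 -182.6   10.5]Traceback (most recent call last):
  File "<stdin>", line 5, in <module>
cv2.error: OpenCV(4.12.0) /io/opencv/modules/imgproc/src/convhull.cpp:143: error: (-215:Assertion failed) total >= 0 && (depth == CV_32F || depth == CV_32S) in function 'convexHull'
```

```bash

python3 -m pendant '[{"tx":0,"ty":-45,"tz":0,"rx":0,"ry":0,"rz":-0.6,"gripper":1},{"tx":0,"ty":-45,"tz":0,"rx":0,"ry":0,"rz":0,"gripper":1},{"tx":0,"ty":-45,"tz":0,"rx":0,"ry":0,"rz":0,"gripper":1},{"tx":0,"ty":-45,"tz":0,"rx":0,"ry":0,"rz":0,"gripper":1},{"tx":0,"ty":0,"tz":0,"rx":0,"ry":0,"rz":0,"gripper":1},{"tx":0,"ty":0,"tz":0,"rx":0,"ry":0,"rz":0,"gripper":1}]';
python3 goto.py 518.2 -316.2 130 177.9
python3 - <<'E'
from h import *
c=capture("side");cv2.imwrite("pics/s7.png",cv2.resize(c["image"][50:230,300:520],None,fx=3.3,fy=3.3,interpolation=3)[...,::-1])
P=cloud(c)
r=np.zeros((480,640),bool); r[280:340,235:300]=1
a=P[r&(P[...,2]>84)&(P[...,2]<104)][:,:2].copy().astype(np.float32)
print(len(a),cv2.minAreaRect(np.ascontiguousarray(a).reshape(-1,1,2)))
c=capture("top");save(c,"t7.png");P=cloud(c)
cv2.imwrite("pics/t7p.png",cv2.resize(c["image"][170:294,200:365],None,fx=4.8,fy=4.8,interpolation=3)[...,::-1])
r[:]=0;r[210:260,205:255]=1
a=P[r&(P[...,2]>86)&(P[...,2]<104)][:,:2].copy().astype(np.float32)
print(len(a),cv2.minAreaRect(np.ascontiguousarray(a).reshape(-1,1,2)) if len(a)>5 else 0)
E
```

```text
time: 10.0
tool_pos: [518.7, -308.9, 140.4]
orientation: [[-0.999, 0.033, -0.002], [0.033, 0.999, 0.002], [0.002, 0.002, -1.0]]
wrist_force: [0.4, 1.2, -0.2]
gripper_width: 1.0
t 10.0 pos [ 518.7 -308.9  140.4] yaw 178.1 z-axis [-0.002  0.002 -1.   ] q6 -0.63 w 1.0 F [ 0.4  1.2 -0.2] M [ 0.03 -0.02 -0.01]
shift now [ 0.2 -7.3 10.4] rz 0.2
shift at target yaw [ 0.2 -7.3 10.4]
153 ((546.3252563476562, 232.35174560546875), (17.12763023376465, 44.046688079833984), 80.42632293701172)
98 ((550.894775390625, 228.8686981201172), (13.55568790435791, 41.363800048828125), 84.39457702636719)
```

View pics/s7.png

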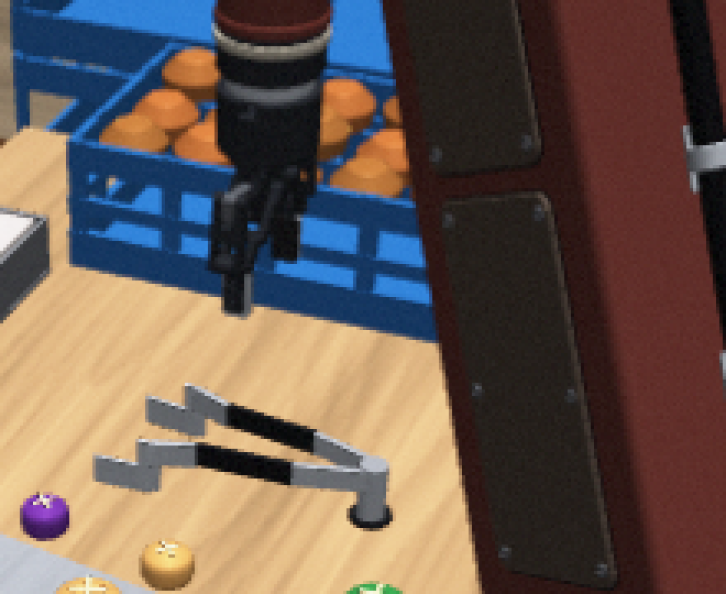

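View pics/t7.png

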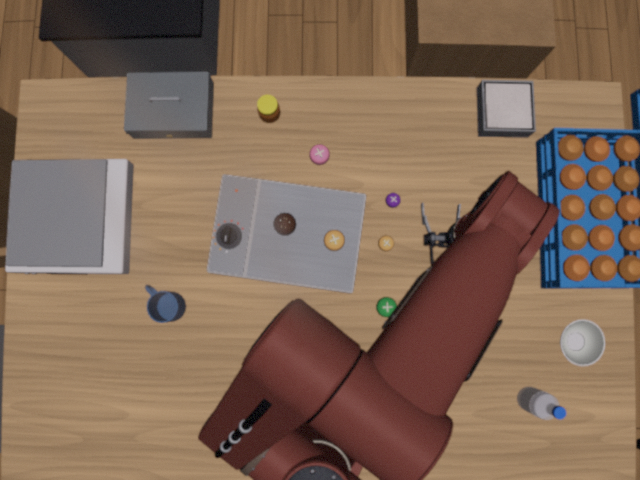

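Both cameras put the bar at -7.6° on average, where off is -7.8°, so the knob is off. In the top view the gripper is over the grips at (438,240). In the side view it is above the tongs, with a finger at (237,300) in the crop. Descending to just above the arms.

```bash

python3 -m pendant '[{"tx":0,"ty":-7,"tz":20,"rx":0,"ry":0,"rz":0,"gripper":1},{"tx":0,"ty":0,"tz":25,"rx":0,"ry":0,"rz":0,"gripper":1},{"tx":0,"ty":0,"tz":25,"rx":0,"ry":0,"rz":0,"gripper":1},{"tx":0,"ty":0,"tz":25,"rx":0,"ry":0,"rz":0,"gripper":1},{"tx":0,"ty":0,"tz":20,"rx":0,"ry":0,"rz":0,"gripper":1},{"tx":0,"ty":0,"tz":0,"rx":0,"ry":0,"rz":0,"gripper":1},{"tx":0,"ty":0,"tz":0,"rx":0,"ry":0,"rz":0,"gripper":1}]';
python3 goto.py 518.2 -316.2 -15 177.9
python3 - <<'E'
from h import *
c=capture("side");cv2.imwrite("pics/s8.png",cv2.resize(c["image"][110:220,310:450],None,fx=5.4,fy=5.4,interpolation=3)[...,::-1]); np.savez("side8.npz",**c)
c=capture("top");cv2.imwrite("pics/t8.png",cv2.resize(c["image"][190:305,390:490],None,fx=5,fy=5,interpolation=3)[...,::-1])
E
```

```text
time: 10.8
tool_pos: [519.6, -314.8, 27.4]
orientation: [[-1.0, 0.03, -0.0], [0.03, 1.0, 0.0], [0.0, 0.0, -1.0]]
wrist_force: [-0.6, 0.1, 0.9]
gripper_width: 1.003
t 10.8 pos [ 519.6 -314.8   27.4] yaw 178.28 z-axis [-0.  0. -1.] q6 -0.63 w 1.003 F [-0.6  0.1  0.9] M [-0.01  0.01  0.02]
shift now [ 1.3 -1.5 42.4] rz 0.38
shift at target yaw [ 1.3 -1.5 42.4]
```

View pics/s8.png

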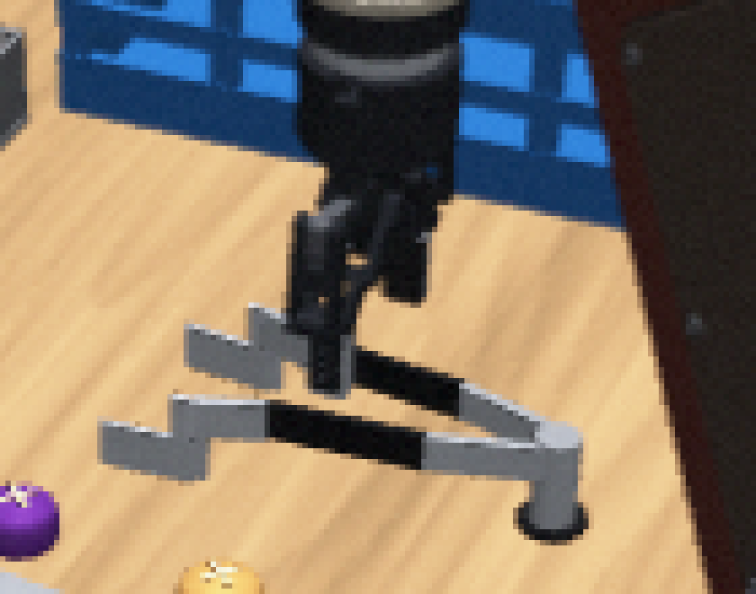

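View pics/t8.png

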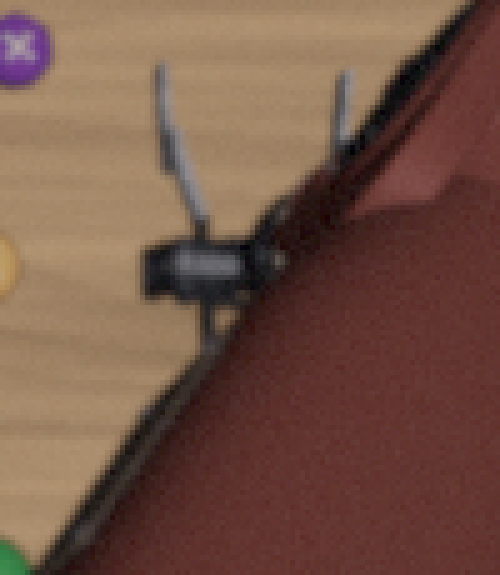

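```bash
python3 - <<'E'
from h import *
c=dict(np.load("side8.npz"));P=cloud(c)
for (u,v) in [(318,370),(328,370),(340,370),(328,350),(328,385),(338,385),(328,390)]:
    a=P[int(round(110+v/5.4)),int(round(310+u/5.4))]; print((u,v),a.round(1))
E
```

```text
(318, 370) [ 520.1 -261.3   90.8]
(328, 370) [ 514.7 -261.4   92.2]
(340, 370) [ 512.  -268.5   88.6]
(328, 350) [ 512.8 -255.3  108.3]
(328, 385) [ 512.9 -257.    89.3]
(338, 385) [ 509.2 -261.5   87.5]
(328, 390) [ 512.7 -256.9   86.3]
```

```bash

python3 -m pendant '[{"tx":1,"ty":-1.5,"tz":10,"rx":0,"ry":0,"rz":0.4,"gripper":1},{"tx":0,"ty":0,"tz":10,"rx":0,"ry":0,"rz":0,"gripper":1},{"tx":0,"ty":0,"tz":10,"rx":0,"ry":0,"rz":0,"gripper":1},{"tx":0,"ty":0,"tz":8,"rx":0,"ry":0,"rz":0,"gripper":1},{"tx":0,"ty":0,"tz":5,"rx":0,"ry":0,"rz":0,"gripper":1},{"tx":0,"ty":0,"tz":0,"rx":0,"ry":0,"rz":0,"gripper":1},{"tx":0,"ty":0,"tz":0,"rx":0,"ry":0,"rz":0,"gripper":1}]' 20;
python3 goto.py 518.2 -316.2 -17 177.9
python3 - <<'E'
from h import *
c=capture("side");cv2.imwrite("pics/s9.png",cv2.resize(c["image"][110:220,310:450],None,fx=5.4,fy=5.4,interpolation=3)[...,::-1])
E
```

```text
time: 11.6
tool_pos: [518.4, -317.5, -15.9]
orientation: [[-0.999, 0.038, -0.0], [0.038, 0.999, 0.0], [0.0, 0.0, -1.0]]
wrist_force: [-0.2, -0.6, 0.6]
gripper_width: 0.999
t 11.6 pos [ 518.4 -317.5  -15.9] yaw 177.8 z-axis [-0.  0. -1.] q6 -0.63 w 0.999 F [-0.2 -0.6  0.6] M [-0.03  0.02  0.01]
shift now [0.2 1.3 1.1] rz -0.1
shift at target yaw [0.2 1.3 1.1]
```

View pics/s9.png

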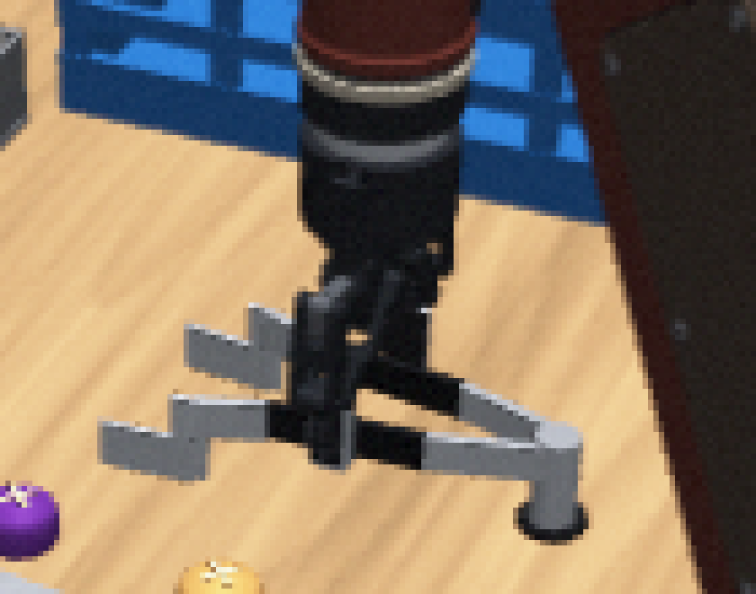

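```bash

python3 -m pendant '[{"tx":0,"ty":1,"tz":0,"rx":0,"ry":0,"rz":0,"gripper":0.6},{"tx":0,"ty":0,"tz":0,"rx":0,"ry":0,"rz":0,"gripper":0.5},{"tx":0,"ty":0,"tz":0,"rx":0,"ry":0,"rz":0,"gripper":0.4},{"tx":0,"ty":0,"tz":0,"rx":0,"ry":0,"rz":0,"gripper":0.3},{"tx":0,"ty":0,"tz":0,"rx":0,"ry":0,"rz":0,"gripper":0.25},{"tx":0,"ty":0,"tz":0,"rx":0,"ry":0,"rz":0,"gripper":0.25},{"tx":0,"ty":0,"tz":0,"rx":0,"ry":0,"rz":0,"gripper":0.25}]' 20;
python3 goto.py 518.2 -316.2 -17 177.9
python3 - <<'E'
from h import *
c=capture("side");cv2.imwrite("pics/s10.png",cv2.resize(c["image"][110:220,310:450],None,fx=5.4,fy=5.4,interpolation=3)[...,::-1])
E
```

```text
time: 12.35
tool_pos: [519.4, -317.3, -14.4]
orientation: [[-0.999, 0.039, 0.002], [0.039, 0.999, -0.002], [-0.002, -0.002, -1.0]]
wrist_force: [-0.9, 0.6, 10.1]
gripper_width: 0.628
t 12.35 pos [ 519.4 -317.3  -14.4] yaw 177.79 z-axis [ 0.002 -0.002 -1.   ] q6 -0.63 w 0.628 F [-0.9  0.6 10.1] M [ 0.1   0.14 -0.09]
shift now [1.3 1.  2.6] rz -0.11
shift at target yaw [1.3 1.  2.6]
```

View pics/s10.png

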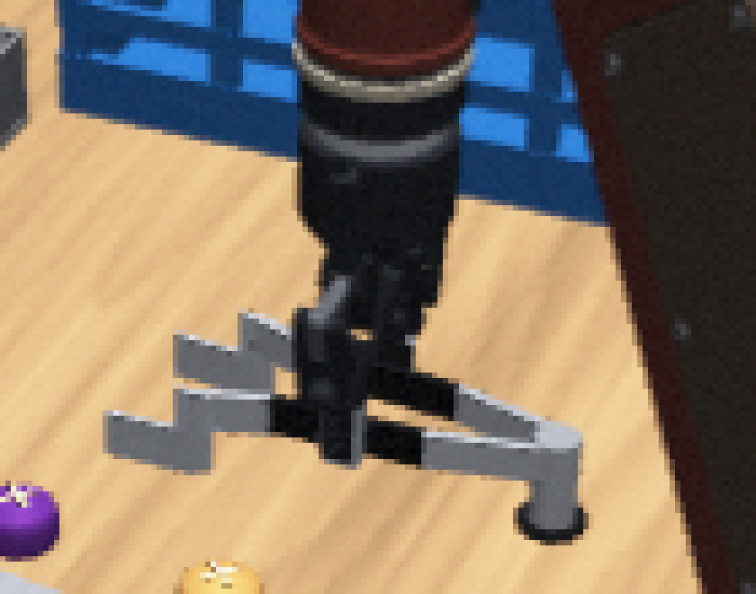

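The near finger (crop 340,450) and the far one squeeze the black grips, and the opening is 53 mm. Lifting a little to check the hold.

```bash

python3 -m pendant '[{"tx":0,"ty":0,"tz":-5,"rx":0,"ry":0,"rz":0,"gripper":0.25},{"tx":0,"ty":0,"tz":-15,"rx":0,"ry":0,"rz":0,"gripper":0.25},{"tx":0,"ty":0,"tz":-20,"rx":0,"ry":0,"rz":0,"gripper":0.25},{"tx":0,"ty":0,"tz":-30,"rx":0,"ry":0,"rz":0,"gripper":0.25},{"tx":0,"ty":0,"tz":-30,"rx":0,"ry":0,"rz":0,"gripper":0.25},{"tx":0,"ty":0,"tz":-20,"rx":0,"ry":0,"rz":0,"gripper":0.25},{"tx":0,"ty":0,"tz":0,"rx":0,"ry":0,"rz":0,"gripper":0.25},{"tx":0,"ty":0,"tz":0,"rx":0,"ry":0,"rz":0,"gripper":0.25}]';
python3 goto.py 518.2 -316.2 100 177.9
python3 - <<'E'
from h import *
c=capture("side");cv2.imwrite("pics/s11.png",cv2.resize(c["image"][60:220,310:450],None,fx=3.75,fy=3.75,interpolation=3)[...,::-1]); np.savez("side11.npz",**c)
E
```

```text
time: 13.2
tool_pos: [518.2, -316.3, 103.9]
orientation: [[-0.999, 0.038, -0.0], [0.038, 0.999, 0.0], [0.0, 0.0, -1.0]]
wrist_force: [-0.6, 0.5, -1.7]
gripper_width: 0.628
t 13.2 pos [ 518.2 -316.3  103.9] yaw 177.8 z-axis [-0.  0. -1.] q6 -0.63 w 0.628 F [-0.6  0.5 -1.7] M [0.01 0.03 0.  ]
shift now [0.  0.1 3.9] rz -0.1
shift at target yaw [0.  0.1 3.9]
```

View pics/s11.png

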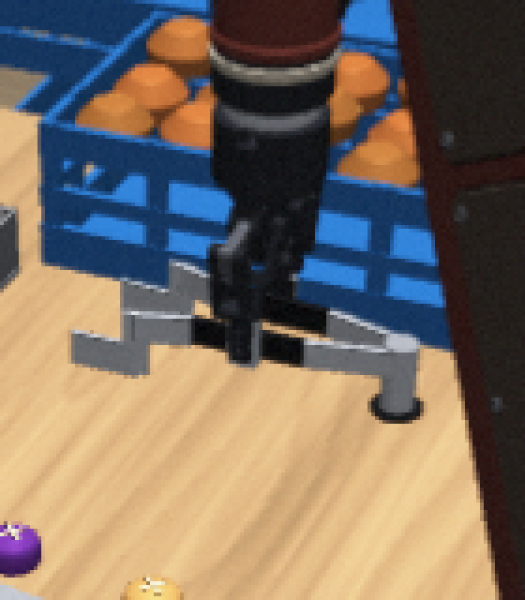

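```bash
cat > tg.py <<'E'
from h import *
import sys
# tongs in side image: P above zmin within roi
c=capture("side");P=cloud(c)
f=sys.argv[1]; u0,u1,v0,v1=map(int,sys.argv[2:6]); sc=700/max(u1-u0,1.3*(v1-v0))
cv2.imwrite("pics/"+f,cv2.resize(c["image"][v0:v1,u0:u1],None,fx=sc,fy=sc,interpolation=3)[...,::-1]); np.savez("last.npz",**c)
print("scale",sc)
E
python3 - <<'E'
from h import *
c=dict(np.load("side11.npz"));P=cloud(c)
def at(u,v): 
    U=int(round(310+u/3.75));V=int(round(60+v/3.75)); return P[V,U].round(1)
for n,p in dict(tipnear_top=(90,342),tipnear_mid=(110,355),tipnear_bot=(110,365),tip_botR=(140,370),tipfar=(140,300),arm_near=(165,330),armblack=(210,332),armblack2=(280,348),arm3=(350,362),hinge_top=(400,345),hinge=(398,370),foot=(398,400),foot_b=(398,410)).items(): print(n,at(*p))
E
```

```text
tipnear_top [ 627.1 -282.   136. ]
tipnear_mid [ 613.4 -282.9  126.8]
tipnear_bot [ 610.7 -276.9  124.9]
tip_botR [ 590.5 -282.3  120.7]
tipfar [ 623.9 -358.1  128.7]
arm_near [ 575.3 -291.4  151.9]
armblack [ 540.7 -286.9  159.6]
armblack2 [ 491.4 -291.   157.5]
arm3 [ 445.5 -295.   154.9]
hinge_top [ 416.7 -313.8  165.6]
hinge [ 413.7 -300.3  153.9]
foot [ 410.8 -296.5  133.8]
foot_b [ 412.4 -303.9  123.2]
```

The tongs are held level: tip underside about z 121, foot about z 122, and 118 expected from the lift. Moving above the golden roll.

```bash

python3 goto.py 437.7 -34.9 104 177.8
python3 -m pendant '[{"tx":5,"ty":14,"tz":0,"rx":0,"ry":0,"rz":0,"gripper":0.25},{"tx":9,"ty":28,"tz":0,"rx":0,"ry":0,"rz":0,"gripper":0.25},{"tx":9,"ty":28,"tz":0,"rx":0,"ry":0,"rz":0,"gripper":0.25},{"tx":9,"ty":28,"tz":0,"rx":0,"ry":0,"rz":0,"gripper":0.25},{"tx":9,"ty":28,"tz":0,"rx":0,"ry":0,"rz":0,"gripper":0.25},{"tx":9,"ty":28,"tz":0,"rx":0,"ry":0,"rz":0,"gripper":0.25},{"tx":9,"ty":28,"tz":0,"rx":0,"ry":0,"rz":0,"gripper":0.25},{"tx":9,"ty":28,"tz":0,"rx":0,"ry":0,"rz":0,"gripper":0.25},{"tx":9,"ty":28,"tz":0,"rx":0,"ry":0,"rz":0,"gripper":0.25},{"tx":0,"ty":0,"tz":0,"rx":0,"ry":0,"rz":0,"gripper":0.25}]'
python3 goto.py 437.7 -34.9 104 177.8
```

```text
t 13.25 pos [ 517.8 -315.9  103.1] yaw 177.8 z-axis [-0.001  0.001 -1.   ] q6 -0.63 w 0.625 F [-0.5  0.6 -2.1] M [-0.03 -0.01  0.08]
shift now [ 90.8 277.8  -0.6] rz -0.0
shift at target yaw [ 90.8 277.8  -0.9]
time: 14.25
tool_pos: [447.9, -72.5, 102.8]
orientation: [[-0.999, 0.036, -0.004], [0.036, 0.999, 0.002], [0.004, 0.002, -1.0]]
wrist_force: [0.0, -0.6, -0.8]
gripper_width: 0.625
t 14.25 pos [447.9 -72.5 102.8] yaw 177.95 z-axis [-0.004  0.002 -1.   ] q6 -0.29 w 0.625 F [ 0.  -0.6 -0.8] M [-0.01 -0.04 -0.03]
shift now [11.5 37.2 -1.1] rz 0.15
shift at target yaw [11.6 37.1 -1.2]
```

```bash

python3 -m pendant '[{"tx":6,"ty":19,"tz":0,"rx":0,"ry":0,"rz":0,"gripper":0.25},{"tx":6,"ty":15,"tz":0,"rx":0,"ry":0,"rz":0,"gripper":0.25},{"tx":0,"ty":0,"tz":0,"rx":0,"ry":0,"rz":0,"gripper":0.25},{"tx":0,"ty":0,"tz":0,"rx":0,"ry":0,"rz":0,"gripper":0.25}]'
python3 goto.py 437.7 -34.9 104 177.8
python3 tg.py s12.png 230 430 120 270
python3 - <<'E'
from h import *
c=capture("top");cv2.imwrite("pics/t12.png",cv2.resize(c["image"][190:330,270:430],None,fx=4.2,fy=4.2,interpolation=3)[...,::-1]); np.savez("top12.npz",**c)
E
```

```text
time: 14.65
tool_pos: [439.8, -41.6, 103.6]
orientation: [[-0.999, 0.038, -0.001], [0.038, 0.999, -0.0], [0.001, -0.0, -1.0]]
wrist_force: [-0.1, -0.8, -1.7]
gripper_width: 0.625
t 14.65 pos [439.8 -41.6 103.6] yaw 177.82 z-axis [-0.001 -0.    -1.   ] q6 -0.22 w 0.625 F [-0.1 -0.8 -1.7] M [-0.06  0.02 -0.04]
shift now [ 2.3  6.6 -0.4] rz 0.02
shift at target yaw [ 2.3  6.6 -0.4]
scale 3.5
```

View pics/s12.png

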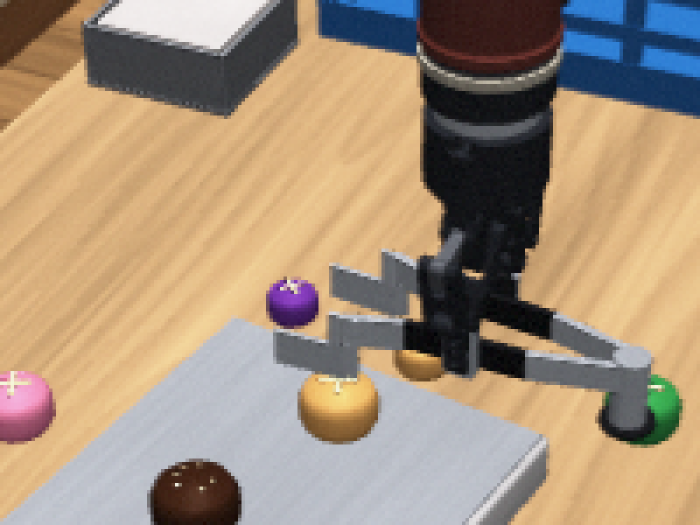

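View pics/t12.png

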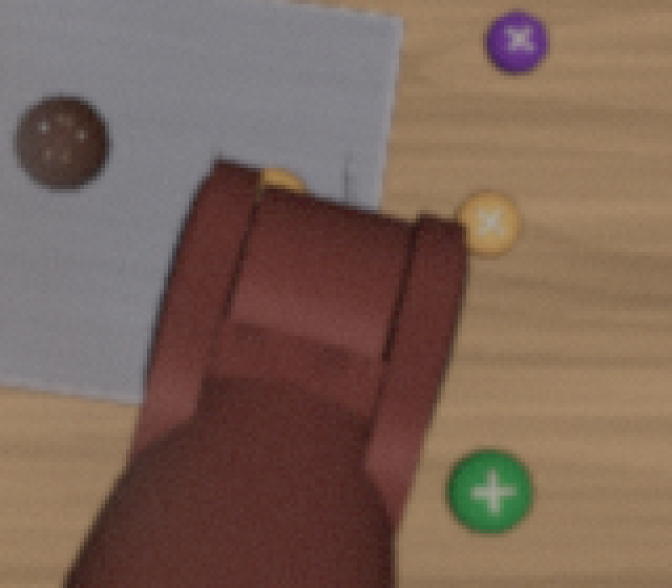

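```bash
python3 - <<'E'
from h import *
c=dict(np.load("side0.npz"));print("side roll",px2w(c,326.5,228.4,88).round(1))
t=dict(np.load("top0.npz"));print("top roll",px2w(t,334.2,239.4,88).round(1))
c=dict(np.load("last.npz"));P=cloud(c);im=c["image"]
# near tip plate pixels: crop (275..355,330..378); list grey pixels' world
g=P[120+332//1:0] if 0 else None
def reg(u0,u1,v0,v1):
    q=P[120+int(v0/3.5):120+int(v1/3.5),230+int(u0/3.5):230+int(u1/3.5)].reshape(-1,3); return q
for n,r in dict(near=(280,350,340,362),far=(335,400,270,295),foot=(605,645,380,425),armN=(415,440,325,345),armN2=(540,600,355,375)).items():
    q=reg(*r); q=q[q[:,2]>105]; print(n,len(q),np.median(q,0).round(1),np.percentile(q,[5,95],axis=0).round(0).tolist())
# exact corner pixels, tip bottom at z=underside ~ TCPz+14.4
for n,(u,v) in dict(nearLtop=(275,331),nearLbot=(275,360),nearRbot=(355,377),nearRtop=(355,345)).items():
    for z in ((118,) if 'bot' in n else (144,)): print(n,px2w(c,230+u/3.5,120+v/3.5,z).round(1))
for n,(u,v) in dict(farLtop=(331,264),farLbot=(331,295)).items():
    print(n,px2w(c,230+u/3.5,120+v/3.5,144 if 'top' in n else 118).round(1))
E
```

```text
side roll [534.1 -37.3  88. ]
top roll [539.2 -41.2  88. ]
near 120 [535.3  -4.6 136.3] [[513.0, -8.0, 126.0], [557.0, -1.0, 147.0]]
far 124 [536.2 -80.7 138.6] [[512.0, -85.0, 127.0], [557.0, -77.0, 151.0]]
foot 149 [338.6 -28.2 141.1] [[329.0, -35.0, 122.0], [352.0, -24.0, 158.0]]
armN 42 [463.3 -13.9 165.2] [[445.0, -17.0, 157.0], [472.0, 18.0, 198.0]]
armN2 97 [373.7 -21.7 163. ] [[358.0, -49.0, 152.0], [389.0, -16.0, 168.0]]
nearLtop [560.2  -2.  144. ]
nearLbot [562.7  -4.9 118. ]
nearRbot [508.5  -9.8 118. ]
nearRtop [507.9  -9.3 144. ]
farLtop [559.2 -82.5 144. ]
farLbot [560.2 -83.3 118. ]
```

In the side camera the tips' mid is at (535.3,-44.6) and the roll at (534.1,-37.3). The correction needed is about -1.5 in x and +7 in y, which agrees with the planned TCP. Applying it and descending part way.

```bash

python3 -m pendant '[{"tx":1.8,"ty":7,"tz":0,"rx":0,"ry":0,"rz":0,"gripper":0.25},{"tx":0,"ty":0,"tz":0,"rx":0,"ry":0,"rz":0,"gripper":0.25},{"tx":0,"ty":0,"tz":10,"rx":0,"ry":0,"rz":0,"gripper":0.25},{"tx":0,"ty":0,"tz":10,"rx":0,"ry":0,"rz":0,"gripper":0.25},{"tx":0,"ty":0,"tz":0,"rx":0,"ry":0,"rz":0,"gripper":0.25},{"tx":0,"ty":0,"tz":0,"rx":0,"ry":0,"rz":0,"gripper":0.25}]'
python3 goto.py 437.7 -34.9 38.6 177.8
python3 tg.py s13.png 270 430 150 270
python3 - <<'E'
from h import *
c=capture("top");cv2.imwrite("pics/t13.png",cv2.resize(c["image"][190:330,270:430],None,fx=4.2,fy=4.2,interpolation=3)[...,::-1])
E
```

```text
time: 15.35
tool_pos: [437.9, -34.1, 83.6]
orientation: [[-0.999, 0.039, -0.001], [0.039, 0.999, 0.0], [0.001, 0.0, -1.0]]
wrist_force: [0.7, -0.6, -1.3]
gripper_width: 0.63
t 15.35 pos [437.9 -34.1  83.6] yaw 177.79 z-axis [-0.001  0.    -1.   ] q6 -0.21 w 0.63 F [ 0.7 -0.6 -1.3] M [-0.03 -0.03 -0.04]
shift now [ 0.1 -0.8 45. ] rz -0.01
shift at target yaw [ 0.2 -0.8 45. ]
scale 4.375
```

View pics/s13.png

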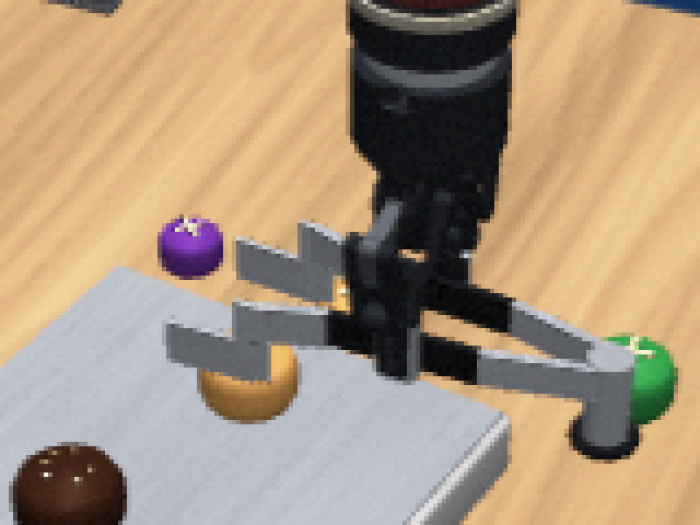

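View pics/t13.png

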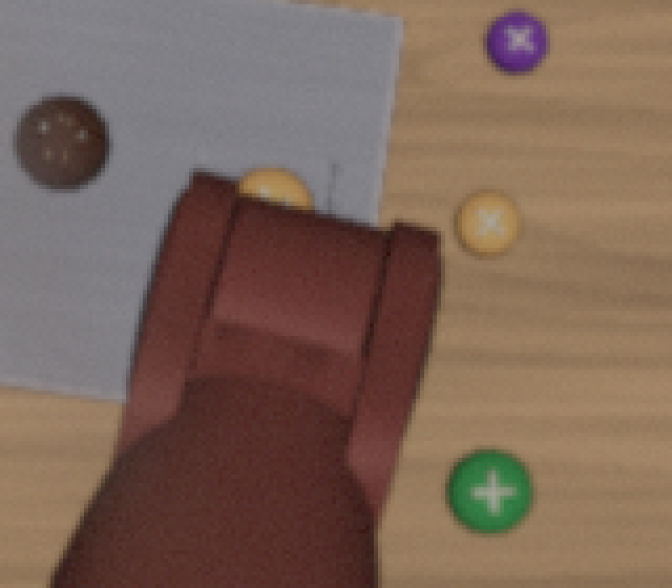

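```bash
python3 - <<'E'
from h import *
c=capture("top");x=c["image"][222:245,305:365]
cv2.imwrite("pics/t14.png",cv2.resize(x,None,fx=13,fy=13,interpolation=0)[...,::-1])
P=cloud(c)
t=dict(np.load("top0.npz"))
d=cv2.absdiff(c["image"],t["image"]).sum(-1)
for v in range(226,238): print(v," ".join("%3d"%min(x,999) for x in d[v,310:360]))
E
```

```text
226   4   9  14   4  11   6  10   2   6   9   0   5   6   8   7   2  12   6   5   9   2   4  10  13   6   9   9   8   8   4   9   5  17   9   2   7   4   3  11   4   4   5  16   3   7   9   9   6   4   7
227   7   4   6   9  13  11  12   8   6   2   6  20  11  14   7   5   2   1   0   8   5   8   2  10  10   7   4   8   6   4   7   1   2   9   4   1  14   9   2   7   4  10   6   6   7  10   5   9   2   6
228  16   2   6   4  12   4   5   9   6   2   9   9   4   8  13   5  16   2   4   6  10   8  11   1  12   1   2  12   4   8   6   5   6   7   1   4   4  14   4  12   4   9   7   4  11  11   8   2   6  15
229  11   3   3   7   7   6  21  24  25   2   7   3   4   1  10   3   9   3  16   7   3   7   8   5  10  10   0   8  18   2   5   9   9   0   9   3  10  18  17  50  19   8   6   3  12   3   6   5   4   5
230   3  12   2   6   4  37  99 106  91  57  40  29  17   9   3   5  12   4  10   7  11   6   9   2   4   7  15   5   9   5   9  18   2  16   2   2   6   7  11  63  36  20   1  27   4   3   7   3   8  10
231   2  12  16   7  20  90 181 206 199 191 148 110  99  62  43  27  21   3   3 
[... 647 characters left out ...]
   7   5  12   5   2   3   2  13   1   7  31  28   1   8   1   0  10  12  12  14   2   7
235   3   5  44 105 185 228 237 237 237 241 249 239 240 225 210 169 163  97  63  54  27  23   6   6   2   7   6  10   4   8  15   6   2   3   8  10   2  16  34  16   3   8   6  11  13   9   8   5   5   7
236   6  18  81 200 237 231 230 243 222 239 236 244 232 215 185 183 195 183 176 164 119  74  29  53  40  22  15  16  10   6   1   7  15   8   3   7   2  14  29   9   4   3   8   4  11   6   3   3  13   1
237   2  53 154 242 226 217 223 215 226 230 234 232 228 219 137 185 234 254 260 257 239 205 186 181 151 128  99  77  37  19   9   3   1   9  10  12   7  16  45  14   4   3   5   6   8  15   5   7   6  10
```

View pics/t14.png

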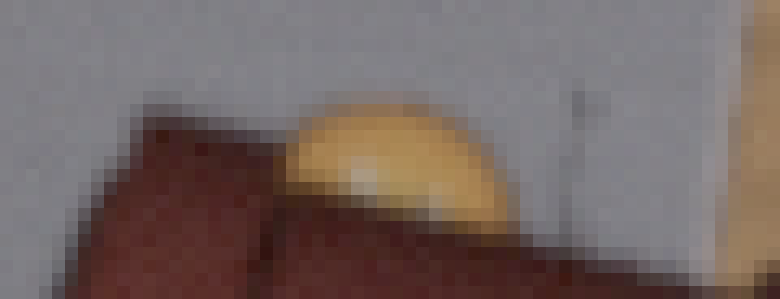

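```bash
python3 - <<'E'
from h import *
t=dict(np.load("top0.npz"))
for u,v in [(349.3,229),(348.8,233),(348.3,237)]: print(px2w(t,u,v,124).round(1),px2w(t,u,v,98).round(1))
c=dict(np.load("last.npz"));P=cloud(c)
def reg(u0,u1,v0,v1): return P[150+int(v0/4.375):150+int(v1/4.375),270+int(u0/4.375):270+int(u1/4.375)].reshape(-1,3)
for n,r in dict(near=(172,262,335,358),far=(242,325,255,285)).items():
    q=reg(*r);q=q[q[:,2]>85];print(n,len(q),np.median(q,0).round(1),np.percentile(q,[5,95],axis=0).round(0).tolist())
E
```

```text
[561. -77. 124.] [564.3 -78.3  98. ]
[551.2 -75.8 124. ] [554.3 -77.1  98. ]
[541.4 -74.6 124. ] [544.3 -75.8  98. ]
near 100 [534.1   2.7 118.5] [[512.0, -0.0, 109.0], [558.0, 6.0, 129.0]]
far 131 [530.8 -73.1 114.5] [[509.0, -77.0, 101.0], [554.0, -69.0, 128.0]]
```

Side camera: the tips' mid y is -37.2 against the roll's -37.3. Top camera (right tip at pixel (349,233)): about 4 mm off in y and 2.5 in x. Splitting the difference and descending.

```bash

python3 -m pendant '[{"tx":-1.5,"ty":-2,"tz":0,"rx":0,"ry":0,"rz":0,"gripper":0.25},{"tx":0,"ty":0,"tz":6,"rx":0,"ry":0,"rz":0,"gripper":0.25},{"tx":0,"ty":0,"tz":6,"rx":0,"ry":0,"rz":0,"gripper":0.25},{"tx":0,"ty":0,"tz":6,"rx":0,"ry":0,"rz":0,"gripper":0.25},{"tx":0,"ty":0,"tz":6,"rx":0,"ry":0,"rz":0,"gripper":0.25},{"tx":0,"ty":0,"tz":6,"rx":0,"ry":0,"rz":0,"gripper":0.25},{"tx":0,"ty":0,"tz":0,"rx":0,"ry":0,"rz":0,"gripper":0.25}]'
python3 goto.py 439 -36 38.6 177.8
python3 -m pendant '[{"tx":0,"ty":0,"tz":4,"rx":0,"ry":0,"rz":0,"gripper":0.25},{"tx":0,"ty":0,"tz":4,"rx":0,"ry":0,"rz":0,"gripper":0.25},{"tx":0,"ty":0,"tz":4,"rx":0,"ry":0,"rz":0,"gripper":0.25},{"tx":0,"ty":0,"tz":0,"rx":0,"ry":0,"rz":0,"gripper":0.25},{"tx":0,"ty":0,"tz":0,"rx":0,"ry":0,"rz":0,"gripper":0.25}]'
python3 goto.py 439 -36 38.6 177.8
python3 tg.py s15.png 270 430 160 280
```

```text
time: 16.2
tool_pos: [439.1, -36.0, 53.2]
orientation: [[-0.999, 0.038, -0.001], [0.038, 0.999, 0.0], [0.001, 0.0, -1.0]]
wrist_force: [0.0, 0.9, -1.3]
gripper_width: 0.623
t 16.2 pos [439.1 -36.   53.2] yaw 177.8 z-axis [-0.001  0.    -1.   ] q6 -0.21 w 0.623 F [ 0.   0.9 -1.3] M [ 0.01  0.05 -0.  ]
shift now [ 0.1 -0.  14.6] rz -0.0
shift at target yaw [ 0.1 -0.  14.6]
time: 16.7
tool_pos: [439.7, -36.2, 42.1]
orientation: [[-0.999, 0.038, -0.0], [0.038, 0.999, 0.0], [0.0, 0.0, -1.0]]
wrist_force: [0.5, 0.9, -0.3]
gripper_width: 0.625
t 16.7 pos [439.7 -36.2  42.1] yaw 177.8 z-axis [-0.  0. -1.] q6 -0.21 w 0.625 F [ 0.5  0.9 -0.3] M [ 0.06 -0.03 -0.04]
shift now [0.7 0.2 3.5] rz -0.0
shift at target yaw [0.7 0.2 3.5]
scale 4.375
```

View pics/s15.png

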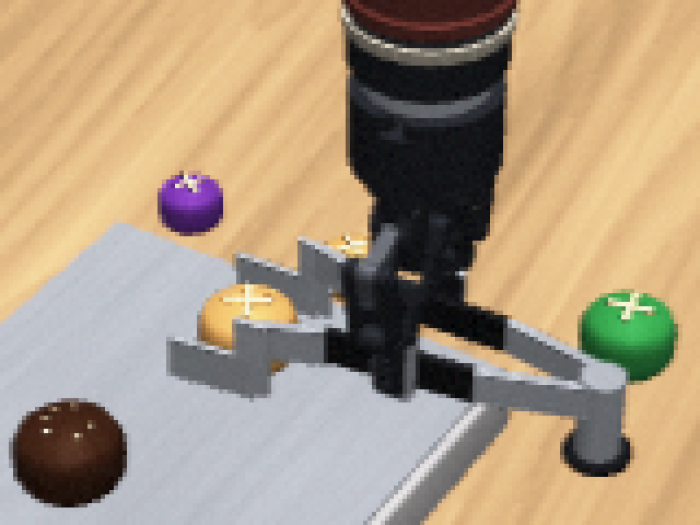

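The roll sits between both tips (crop (247,315), tips at (220,370) and (285,285)), with no contact force. Lower 2.5 mm and squeeze.

```bash

python3 -m pendant '[{"tx":0,"ty":0,"tz":2.5,"rx":0,"ry":0,"rz":0,"gripper":0.25},{"tx":0,"ty":0,"tz":0,"rx":0,"ry":0,"rz":0,"gripper":0.18},{"tx":0,"ty":0,"tz":0,"rx":0,"ry":0,"rz":0,"gripper":0.12},{"tx":0,"ty":0,"tz":0,"rx":0,"ry":0,"rz":0,"gripper":0.06},{"tx":0,"ty":0,"tz":0,"rx":0,"ry":0,"rz":0,"gripper":0.0},{"tx":0,"ty":0,"tz":0,"rx":0,"ry":0,"rz":0,"gripper":-0.1},{"tx":0,"ty":0,"tz":0,"rx":0,"ry":0,"rz":0,"gripper":-0.2},{"tx":0,"ty":0,"tz":0,"rx":0,"ry":0,"rz":0,"gripper":-0.2},{"tx":0,"ty":0,"tz":0,"rx":0,"ry":0,"rz":0,"gripper":-0.2}]' 25
python3 goto.py 439 -36 38.6 177.8
python3 tg.py s16.png 270 430 160 280
```

```text
time: 17.65
tool_pos: [439.8, -36.2, 39.6]
orientation: [[-0.999, 0.038, 0.0], [0.038, 0.999, -0.0], [-0.0, 0.0, -1.0]]
wrist_force: [-0.9, -0.4, -0.2]
gripper_width: 0.49
t 17.65 pos [439.8 -36.2  39.6] yaw 177.79 z-axis [ 0. -0. -1.] q6 -0.21 w 0.49 F [-0.9 -0.4 -0.2] M [0.04 0.02 0.05]
shift now [0.8 0.2 1. ] rz -0.01
shift at target yaw [0.8 0.2 1. ]
scale 4.375
```

View pics/s16.png

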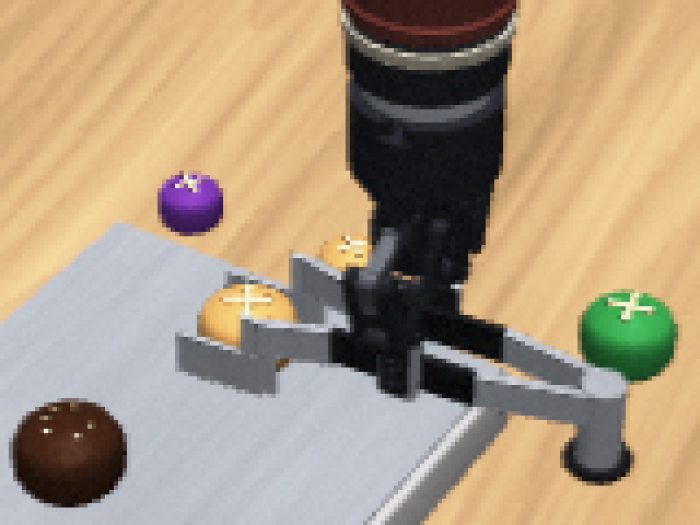

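The fingers stalled at 41.7 mm (about 44 expected) with the tips on the roll. Lifting slowly.

```bash

python3 -m pendant '[{"tx":0,"ty":0,"tz":-2,"rx":0,"ry":0,"rz":0,"gripper":-0.2},{"tx":0,"ty":0,"tz":-4,"rx":0,"ry":0,"rz":0,"gripper":-0.2},{"tx":0,"ty":0,"tz":-6,"rx":0,"ry":0,"rz":0,"gripper":-0.2},{"tx":0,"ty":0,"tz":-8,"rx":0,"ry":0,"rz":0,"gripper":-0.2},{"tx":0,"ty":0,"tz":0,"rx":0,"ry":0,"rz":0,"gripper":-0.2}]'
python3 goto.py 439 -36 140 177.8
python3 tg.py s17.png 270 430 150 270
```

```text
time: 18.2
tool_pos: [440.7, -36.4, 60.8]
orientation: [[-0.999, 0.038, 0.002], [0.038, 0.999, -0.0], [-0.002, -0.0, -1.0]]
wrist_force: [0.5, 0.3, -1.5]
gripper_width: 0.494
t 18.2 pos [440.7 -36.4  60.8] yaw 177.8 z-axis [ 0.002 -0.    -1.   ] q6 -0.21 w 0.494 F [ 0.5  0.3 -1.5] M [ 0.01 -0.02  0.02]
shift now [  1.6   0.3 -79.2] rz -0.0
shift at target yaw [  1.7   0.4 -79.2]
scale 4.375
```

View pics/s17.png

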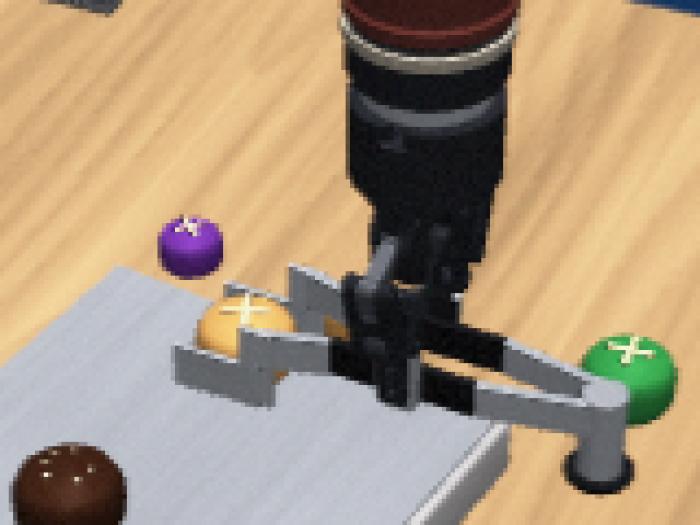

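The roll rises with the tips. Lifting to 10 cm.

```bash

python3 -m pendant '[{"tx":0,"ty":0,"tz":-8,"rx":0,"ry":0,"rz":0,"gripper":-0.2},{"tx":0,"ty":0,"tz":-12,"rx":0,"ry":0,"rz":0,"gripper":-0.2},{"tx":0,"ty":0,"tz":-14,"rx":0,"ry":0,"rz":0,"gripper":-0.2},{"tx":0,"ty":0,"tz":-14,"rx":0,"ry":0,"rz":0,"gripper":-0.2},{"tx":0,"ty":0,"tz":-14,"rx":0,"ry":0,"rz":0,"gripper":-0.2},{"tx":0,"ty":0,"tz":-10,"rx":0,"ry":0,"rz":0,"gripper":-0.2},{"tx":0,"ty":0,"tz":-7,"rx":0,"ry":0,"rz":0,"gripper":-0.2},{"tx":0,"ty":0,"tz":0,"rx":0,"ry":0,"rz":0,"gripper":-0.2},{"tx":0,"ty":0,"tz":0,"rx":0,"ry":0,"rz":0,"gripper":-0.2},{"tx":0,"ty":0,"tz":0,"rx":0,"ry":0,"rz":0,"gripper":-0.2}]'
python3 goto.py 439 -36 140 177.8
python3 tg.py s18.png 150 450 120 345
python3 - <<'E'
from h import *
c=dict(np.load("last.npz"));P=cloud(c);hsv=cv2.cvtColor(c["image"],cv2.COLOR_RGB2HSV)
m=(hsv[...,0]>10)&(hsv[...,0]<28)&(hsv[...,1]>110)&(P[...,2]>125)&(P[...,0]>480)&(P[...,0]<600)&(P[...,1]>-90)&(P[...,1]<20)
q=P[m];print("roll",len(q),np.percentile(q,[2,50,98],axis=0).round(1).tolist())
E
```

```text
time: 19.25
tool_pos: [439.3, -36.1, 138.0]
orientation: [[-0.999, 0.039, -0.001], [0.039, 0.999, 0.0], [0.001, 0.0, -1.0]]
wrist_force: [-0.2, 0.2, -2.0]
gripper_width: 0.496
t 19.25 pos [439.3 -36.1 138. ] yaw 177.79 z-axis [-0.001  0.    -1.   ] q6 -0.21 w 0.496 F [-0.2  0.2 -2. ] M [0.03 0.06 0.07]
shift now [ 0.3  0.1 -2. ] rz -0.01
shift at target yaw [ 0.3  0.1 -2. ]
scale 2.3333333333333335
roll 156 [[510.1, -61.5, 156.3], [537.4, -31.3, 180.3], [557.2, -14.3, 186.2]]
```

View pics/s18.png

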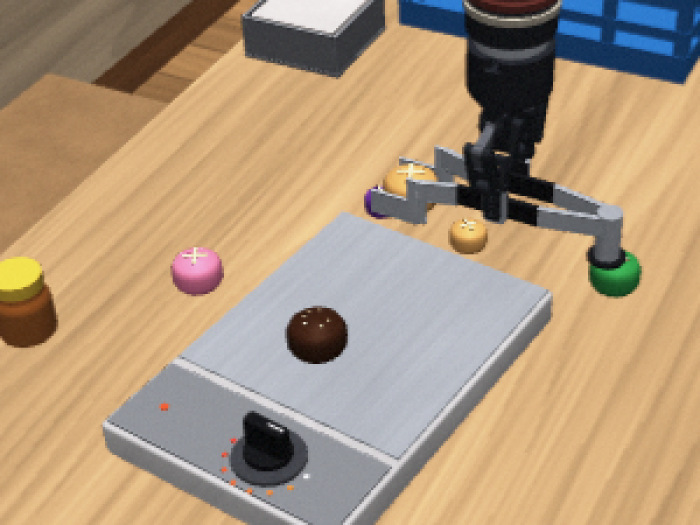

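The roll is held clear of the plate (crop (410,180)), with its top at about z 186. The rye roll is in place and the pointer is at the dot. Raise 2 mm, hold a second to check for slip, and check the other things.

```bash

python3 -m pendant '[{"tx":0,"ty":0,"tz":-2,"rx":0,"ry":0,"rz":0,"gripper":-0.2},{"tx":0,"ty":0,"tz":0,"rx":0,"ry":0,"rz":0,"gripper":-0.2},{"tx":0,"ty":0,"tz":0,"rx":0,"ry":0,"rz":0,"gripper":-0.2},{"tx":0,"ty":0,"tz":0,"rx":0,"ry":0,"rz":0,"gripper":-0.2},{"tx":0,"ty":0,"tz":0,"rx":0,"ry":0,"rz":0,"gripper":-0.2},{"tx":0,"ty":0,"tz":0,"rx":0,"ry":0,"rz":0,"gripper":-0.2},{"tx":0,"ty":0,"tz":0,"rx":0,"ry":0,"rz":0,"gripper":-0.2},{"tx":0,"ty":0,"tz":0,"rx":0,"ry":0,"rz":0,"gripper":-0.2},{"tx":0,"ty":0,"tz":0,"rx":0,"ry":0,"rz":0,"gripper":-0.2},{"tx":0,"ty":0,"tz":0,"rx":0,"ry":0,"rz":0,"gripper":-0.2}]'
python3 goto.py 439 -36 140 177.8
python3 - <<'E'
from h import *
c=capture("side");P=cloud(c);hsv=cv2.cvtColor(c["image"],cv2.COLOR_RGB2HSV)
m=(hsv[...,0]>10)&(hsv[...,0]<28)&(hsv[...,1]>110)&(P[...,2]>125)&(P[...,0]>480)&(P[...,0]<600)&(P[...,1]>-90)&(P[...,1]<20)
q=P[m];print("roll",len(q),np.percentile(q,[2,50,98],axis=0).round(1).tolist())
c=capture("top");save(c,"t19.png");P=cloud(c)
r=np.zeros((480,640),bool);r[210:260,205:255]=1
a=np.ascontiguousarray(P[r&(P[...,2]>86)&(P[...,2]<104)][:,:2].astype(np.float32)).reshape(-1,1,2); print(cv2.minAreaRect(a))
d=cv2.absdiff(c["image"],np.load("top0.npz")["image"]).sum(-1); print("change rye",d[205:240,265:302].mean(),"mug",d[285:325,140:190].mean())
E
```

```text
time: 20.3
tool_pos: [439.8, -36.2, 140.6]
orientation: [[-0.999, 0.038, 0.0], [0.038, 0.999, 0.0], [-0.0, 0.0, -1.0]]
wrist_force: [0.7, -0.6, -2.1]
gripper_width: 0.491
t 20.3 pos [439.8 -36.2 140.6] yaw 177.8 z-axis [ 0.  0. -1.] q6 -0.21 w 0.491 F [ 0.7 -0.6 -2.1] M [-0.05 -0.01  0.03]
shift now [0.8 0.2 0.6] rz -0.0
shift at target yaw [0.8 0.2 0.6]
roll 157 [[510.3, -55.1, 157.8], [537.9, -30.3, 182.9], [557.1, -14.7, 189.6]]
((550.5139770507812, 228.4040985107422), (13.770565032958984, 41.27912139892578), 81.94966888427734)
change rye 6.738223938223938 mug 7.5005
```

View pics/t19.png

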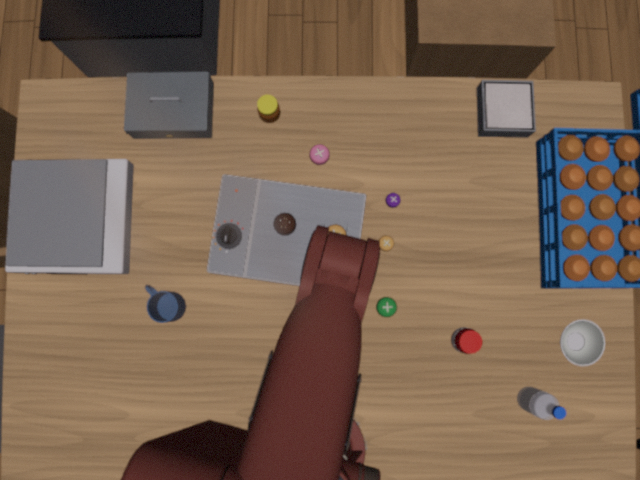

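The roll is steady (+2.5 mm for the 2.6 mm raise, no slip). The mug (165,306), jar (469,341) and rye roll (285,224) are unmoved. The bar is at -8.05° against -7.8° for off. Handing in.

```bash
python3 -c "
from bench import job_done
print(job_done())"
```

```text
the job is handed in; nothing more can be done
None
```

I turned the knob anticlockwise to its end stop, then picked up the tongs and closed them on the golden roll. It is held about 10 cm above the plate. The job was handed in at about 20.4 s; no verdict is reported.

**Last checks**
- **Knob:** the wrist moment rose to 1.8 N m when I pushed past the off angle, so it was against the stop. The bar was last seen at -8.05°, against -7.8° for off.
- **Roll:** it stayed steady over a 1 s hold with no slip. The fingers stalled at about 42 mm, where 44 mm was expected with the tips closed on the roll.
- **Other things:** the rye roll, mug and jar are where they were. The rolls were touched only with the tongs, as far as the pictures and forces show.

**What disagreed**
- **Tool height:** the reported tool height was about 33 mm lower than the cameras showed. I trusted the pictures and went down in stages, watching the force.
- **Cameras:** the two cameras differ by about 4 mm in x and y. I used their average.

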